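# Close the U-tube clamp on its two locating pins

### The job

Lay the copper U-tube in the two V-notches of the clamp base, legs pointing at the stop bar and their ends close up to it, and let go. Then take the green cover plate by its black handle, turn it so that its orange end is at the base's orange end, and lower it level and gently over both locating pins together, keeping hold of it until it lies flush on the base. Leave everything else on the desk undisturbed.

Things in the scene. Friction and masses are not known exactly. Their poses are not given: they have to be found in the camera images.
- clamp_base: Fixed tube clamp: grey slab 100 (x) x 156 (y) x 14 mm, orange strip along its +y end; origin at the centre of its underside on the desk, z up, x along the notches toward the stop bar. Aluminium lands 60 (x) x 30 (y) mm at y = +54 and -54, tops at z = 34, carry the pins and the seated cover. Between the two notches the slab's top is free, 20 mm wide.
- notch_left (a point): point on the axis of a tube seated in the +y V-notch: x = 0, y = +24, z = 27 mm from the base's origin. Each notch is a 90-degree V along x, from x = -50 to +24 mm; apex at z = 20, edges at z = 30, 20 mm wide at the top
- notch_right (a point): the same for the -y notch: x = 0, y = -24, z = 27 mm
- stop_bar (a point): middle of the stop bar's front face, x = +30 mm in the base's frame, level with the seated tube's axis; the bar lies across y behind the notches, 6 mm thick, top at z = 31
- pin_large (a point): foot (at the land's top) of the locating pin at x = 0, y = +52 mm of the base: steel, 12 mm thick, 15 mm high, straight for 10 mm, then tapering to 6 mm
- pin_small (a point): foot of the other pin at x = 0, y = -52 mm: 8 mm thick, 15 mm high, straight for 10 mm, then tapering to 3 mm
- u_tube: Loose copper U-tube of round 10 mm rod, 50 to 80 g, flat on a blue foam pad 20 mm thick. Origin at its middle on its underside, z up, x from the bridge to the open ends. Legs at y = +24 and -24 mm end at x = +45; bridge along y at x = -45. Seated: its origin 22 mm above the base's underside, axes parallel to the base's, at about x = -19 mm of the base.
- tube_grip (a point): centre of the flat-sided yellow grip sleeve on the middle of the bridge, 14 (x) x 22 (y) x 14 (z) mm: 45 mm behind the tube's origin, 7 mm above its underside; axes as the tube's
- tube_end_left (a point): the tube's leg end at its +y side, on the rod's axis (5 mm above its underside)
- tube_end_right (a point): the tube's leg end at its -y side, on the rod's axis
- cover: Loose green metal cover plate 64 (x) x 132 (y) x 10 mm, 0.2 to 0.4 kg, on a blue foam pad 20 mm thick; origin at the centre of its underside, z up. Orange strip on top at its +y end. Black handle 24 x 24 mm, sides along x and y, upright on the centre, from 10 to 44 mm above the underside. Seated: origin 34 mm above the base's underside, axes parallel to the base's; pins show 5 mm above it.
- cover_handle (a point): point in the handle 27 mm above the plate's underside; axes as the cover's
- hole_large (a point): centre, at the plate's underside, of the 15 mm through hole at x = 0, y = +52 mm (for the 12 mm pin)
- hole_small (a point): centre, at the plate's underside, of the 11 mm through hole at x = 0, y = -52 mm (for the 8 mm pin)
- reagent_bottle: bystander: white bottle with a red cap, 58 mm wide, 138 mm tall, standing just behind the pad of the cover; origin at the centre of its foot
- specimen_cup: bystander: clear cup 50 mm wide, 79 mm tall, behind the pad of the tube; origin at the centre of its foot
- dropper_bottle: bystander: white dropper bottle with a red top, 30 mm wide, 91 mm tall, close before or behind the clamp; origin at the centre of its foot
- rubber_stamp: bystander: dark red stamp 26 x 54 mm, 62 mm tall, close before or behind the clamp; origin at the centre of its foot
There are look-alikes about, which are no part of the job. Several things have the shape of the u_tube; the one meant has the colours described above.

How it is judged (in metres and radians):
On the way, in this order (a step that is already met when the one before it is completed fails the run):
1. the U-tube lies with both legs in the notches, ends close to the stop bar, and is let go (x of tube_end_left in the frame of clamp_base between 0.012 and 0.033 m and y of tube_end_left in the frame of clamp_base between 0.02 and 0.028 m and z of tube_end_left in the frame of clamp_base between 0.024 and 0.0295 m and x of tube_end_right in the frame of clamp_base between 0.012 and 0.033 m and y of tube_end_right in the frame of clamp_base between -0.028 and -0.02 m and z of tube_end_right in the frame of clamp_base between 0.024 and 0.0295 m and z of tube_grip in the frame of clamp_base between 0.025 and 0.033 m and contact force between the fingers and u_tube below 0.1 N and linear speed of u_tube below 0.02 m/s), for 0.2 s.
2. the cover, held, is on its way down level over both pins, matching ends together, for at least 0.1 s (horizontal distance between hole_large and pin_large below 0.004 m and horizontal distance between hole_small and pin_small below 0.004 m and z of cover in the frame of clamp_base between 0.0355 and 0.048 m and angle between cover's own z axis and vertical below 0.08 rad and contact force between the fingers and cover above 0.3 N), for 0.1 s.
At the end, for the whole second after the job is handed in: U-tube in both notches: leg ends within 4 mm of the notch centres sideways, 3 mm in height, at most 18 mm before the stop bar. Cover on both pins, orange ends together (holes within 4 mm of their pins), flush on the lands within 1.5 mm, level within 0.03 rad. Both released, at rest (x of tube_end_left in the frame of clamp_base between 0.012 and 0.033 m and y of tube_end_left in the frame of clamp_base between 0.02 and 0.028 m and z of tube_end_left in the frame of clamp_base between 0.024 and 0.0295 m and x of tube_end_right in the frame of clamp_base between 0.012 and 0.033 m and y of tube_end_right in the frame of clamp_base between -0.028 and -0.02 m and z of tube_end_right in the frame of clamp_base between 0.024 and 0.0295 m and z of tube_grip in the frame of clamp_base between 0.025 and 0.033 m and horizontal distance between hole_large and pin_large below 0.004 m and horizontal distance between hole_small and pin_small below 0.004 m and z of cover in the frame of clamp_base between 0.032 and 0.0355 m and angle between cover's own z axis and vertical below 0.03 rad and linear speed of each of cover, u_tube below 0.02 m/s); the robot touches nothing.
It fails at once if a bystander is shifted by more than 25 mm or tipped (distance of any of reagent_bottle, specimen_cup, dropper_bottle, rubber_stamp from where it was at the start of the episode above 0.025 m or angle between any of reagent_bottle, specimen_cup, dropper_bottle, rubber_stamp's own z axis and vertical above 0.4 rad).
It fails at once if the cover is forced or dropped on the base (over 60 N) (contact force between cover and clamp_base above 60 N).
It fails at once if the tube is forced into the base (over 60 N) (contact force between u_tube and clamp_base above 60 N).
It also fails if it takes over 72 s, if anything falls off the work surface, if the arm or the gripper's body presses on something with over 40 N, if the wrist force passes 120 N, or if a joint passes its speed limit or range.

### The arm

A 6-joint arm with a two-finger parallel gripper is mounted at the origin on a cart in front of the work surface, level with it; the furniture and walls round the work are solid. World frame = base frame: x ahead of the robot, y to its left, z up, the work surface at z = 0. Lengths are in mm, angles in rad, forces in N, time in s.
With the tool pointing down it reaches from about 375 to 900 mm from the base axis. Payload 3.1 kg.
Tool frame: the origin (TCP) lies at the very end of the fingers, on their centre line; the grasp point (between the pads) lies 19 mm behind it; z points along the fingers, y is the line along which they close (so a half turn about z gives the same grasp; the last joint's range is limited). The gripper opens to 87 mm and grips with 3 to 60 N. Pads are 19 mm wide; open, the fingers measure 117 mm over their backs; the gripper's body (75 mm by 190 mm) begins 51 mm behind the grasp point.
Start: joints at [1.02, 0.527, 1.433, -0, 1.181, -0.178], TCP at [227.016, 582.289, 191.148] pointing down, gripper open.
Joint ranges: [-3.08, 3.08], [-0.75, 2.2], [0.22, 2.44], [-1.43, 4.57], [0, 2.65], [-2.85, 2.85]. Speed limits (rad/s): [2.79, 2.79, 3.14, 3.14, 3.14, 3.14].

### API

Orientations are given as a unit quaternion [x, y, z, w].
In Python, from workcell import r gives the robot as it stands.
- The arm moves only by the tool servo_tool, never from a script. Its argument "increments" is a list of rows, each a list of 3 entries, a list of its own where there are three numbers: the shift along the tool's x, y, z in cm, then the turn, a rotation vector about the tool's x, y, z in degrees, then the opening, from -1 (shut) to 1 (fully open). A call has 1 to 20 rows; each row is the pose to reach, as a shift and turn from the pose commanded when the call began, along the tool's axes at that moment; what a row does not reach only later rows make up. A row lasts 1/12 s, in which the tool goes at most 41.7 mm and 7.16 degrees, less where a joint would pass 70% of its speed; a pose out of reach is approached as far as the arm can. A call with a gripper value outside its range is refused whole. The fingers move at their own pace and stop on an object; "newtons" is the grip in N (left out, the last holds). Time passes only in rows, so rows that repeat a pose let the fingers close. It gives the time, the measured TCP pose, the force, the opening and the grip force at its end, in the units of the state.
- r.read_state(): the state, without advancing time (a new reading comes with each control period).
- r.grab_frame(name): name is "scene" or "top" or "wrist"; returns the picture (384x512x3 uint8, blue, green, red); there is no depth.
- r.calibration(name): a dict with "fx", "fy", "cx", "cy" (pixels), "view" (4x4, takes a point from world to camera coordinates); the wrist camera has in their place "mount" (4x4, takes a point from camera to tool coordinates, whose origin is the TCP and whose axes are the flange's). Camera axes: x right, y up, looking along -z (the intrinsics and any distortion apply to the point x, -y, -z); pixel columns grow to the right and rows downward; lengths in mm; the calibration is good to about 2 mm. A picture is of the moment at which its call begins: read the wrist's pose just before it. calibration takes no time and is no camera call.
- r.job_done(): hands the job in; it is judged then, once.
The state is a dict: "t": time; "joint_pos": joint angles; "dq": joint speeds; "effort": joint torques, N m; "tool_pos": TCP position; "ee_rot": TCP orientation; "contact_force": force on the tool from outside, world axes, zero at the start; "ft_torque": the same for the moment, N m; "width": finger opening in mm; "grip_force": force on a finger pad.
Only numpy, scipy, OpenCV 4.12 (cv2) and the standard library are available. Lean on these libraries where they do the work, as an engineer would, in place of code of your own. Each camera call takes 0.05 s, during which the arm holds its last target. There are 200 camera calls.

## Working session

There is one attempt and no reset: what is moved stays moved. The work goes in short steps, Python scripts to look and compute and a tool call to move; the robot and the scene stay as the last step left them, time stands still between calls to the robot, and variables do not carry over. Pictures are saved under pics/ and viewed, at most 10 in all, crops included, and the job is handed in when it is done.

Besides the shell and the picture viewer there is one more tool, called after "Emit:" by a JSON object that holds its "name" and its "arguments", one argument or row to a line. servo_tool: Moves the arm, as the interface text tells. Its arguments: {"type":"object","properties":{"increments":{"type":"array"},"newtons":{"type":"number"}},"required":["increments"]}

```bash
mkdir -p pics; ls
cat > h.py <<'E'
import numpy as np, cv2
from workcell import r
from scipy.spatial.transform import Rotation as R
def cam(name, st=None):
    c=r.calibration(name)
    if name=="wrist":
        T=np.eye(4);T[:3,:3]=R.from_quat(st["ee_rot"]).as_matrix();T[:3,3]=st["tool_pos"]
        M=T@np.array(c["mount"])
    else: M=np.linalg.inv(np.array(c["view"]))
    return c,M
def ray(cm,u,v):
    c,M=cm
    d=np.array([(u-c["cx"])/c["fx"],-(v-c["cy"])/c["fy"],-1.])
    return M[:3,3],M[:3,:3]@d
def onz(cm,u,v,z):
    o,d=ray(cm,u,v);return o+d*(z-o[2])/d[2]
def proj(cm,p):
    c,M=cm;q=np.linalg.inv(M)@np.append(p,1)
    return np.array([c["cx"]+c["fx"]*q[0]/-q[2],c["cy"]-c["fy"]*q[1]/-q[2]])
E
python3 - <<'E'
from h import *
a=r.grab_frame("scene");b=r.grab_frame("top")
cv2.imwrite("pics/scene.png",a);cv2.imwrite("pics/top.png",b)
for n in("scene","top","wrist"):
    print(n,{k:np.round(v,3).tolist() if not isinstance(v,(str,type(None))) else v for k,v in r.calibration(n).items()})
print(r.read_state())
E
```

```text
pics
scene {'fx': 395.826, 'fy': 395.826, 'cx': 253.632, 'cy': 197.458, 'view': [[0.734, -0.679, 0.017, -402.123], [0.399, 0.452, 0.798, -249.709], [-0.549, -0.579, 0.602, -715.309], [0.0, 0.0, 0.0, 1.0]]}
top {'fx': 362.464, 'fy': 362.464, 'cx': 251.881, 'cy': 191.594, 'view': [[0.029, -0.999, -0.015, -49.203], [0.998, 0.028, 0.062, -536.086], [-0.061, -0.016, 0.998, -1023.526], [0.0, 0.0, 0.0, 1.0]]}
wrist {'fx': 285.648, 'fy': 285.648, 'cx': 251.406, 'cy': 193.764, 'mount': [[0.001, 0.965, 0.261, 71.026], [1.0, -0.0, -0.002, -0.031], [-0.001, 0.261, -0.965, -193.919], [0.0, 0.0, 0.0, 1.0]]}
{'t': 0.1, 'joint_pos': array([ 1.02051414e+00,  5.28415624e-01,  1.43374581e+00,  2.18930842e-06,
        1.18142817e+00, -1.78493782e-01]), 'dq': array([-0.0018402 , -0.0027679 , -0.00179321, -0.00089412,  0.00069498,
       -0.00024883]), 'effort': array([-3.60052099e-04, -4.40982378e+01, -1.77147746e+01,  6.34287670e-02,
        5.34261460e-02, -4.73513376e-05]), 'tool_pos': array([226.63917168, 581.69160355, 190.25252092]), 'ee_rot': array([ 1.84825720e-01,  9.82770805e-01, -9.32560569e-04, -3.56781476e-04]), 'contact_force': array([ 0.2014367 , -0.65594707, -0.38937389]), 'ft_torque': array([ 0.00552802, -0.00859607,  0.02641722]), 'grip_force': 0.0, 'width': 87.29585022192386}
```

View pics/top.png

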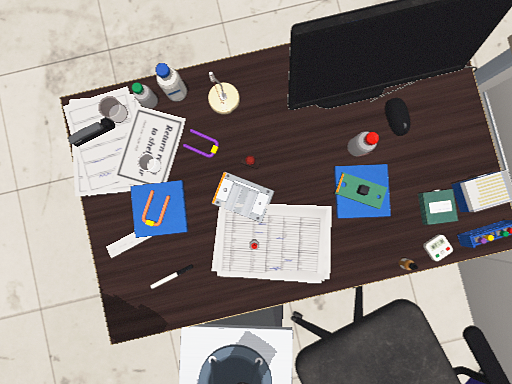

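View pics/scene.png

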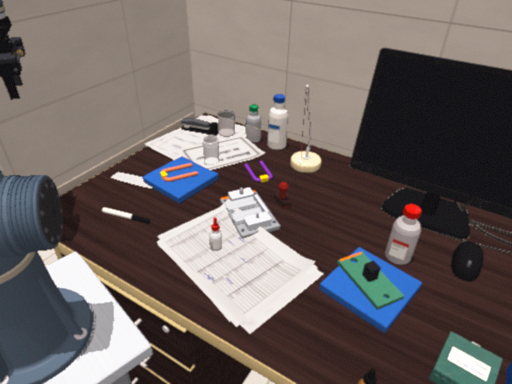

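The top view shows the candidates for the U-tube: an orange/copper one with a yellow grip on the blue pad, at (157,208), and a purple look-alike at (203,144). I choose the copper one. The base is at (244,196) with its orange end on the left. The cover is at (362,190) with its orange end on the left at (340,184). The dropper is at (255,244) and the stamp at (250,160).

Run:
```python
from h import *
b=cv2.imread("pics/top.png");cm=cam("top")
cv2.imwrite("pics/crop.png",cv2.resize(b[130:260,120:290],None,fx=4.6,fy=4.6,interpolation=cv2.INTER_CUBIC))
h=cv2.cvtColor(b,cv2.COLOR_BGR2HSV)
def blobs(name,lo,hi,z,amin=8):
    m=cv2.inRange(h,np.array(lo),np.array(hi))
    m[:100]=0;m[300:]=0
    n,l,s,c=cv2.connectedComponentsWithStats(m)
    for i in range(1,n):
        if s[i,4]>=amin:
            pts=np.argwhere(l==i)[:,::-1].astype(np.float32)
            print(name,c[i].round(1),s[i,4],onz(cm,*c[i],z).round(0)[:2],cv2.minAreaRect(pts))
blobs("yellow",(22,150,150),(35,255,255),27)
blobs("orange",(5,120,120),(21,255,255),25)
blobs("green",(55,80,40),(90,255,200),30,200)
blobs("blue",(100,150,80),(125,255,255),20,300)
blobs("grey",(0,0,60),(180,40,245),14,400)
blobs("red",(0,150,100),(3,255,255),60)
blobs("red2",(172,150,60),(180,255,255),60)
```

```text
yellow [213.8 148.8] 40 [656.  79.] ((213.80001831054688, 148.89999389648438), (4.919349670410156, 7.155416965484619), 26.56505012512207)
yellow [149.6 222.4] 39 [441. 253.] ((149.61766052246094, 222.52943420410156), (8.246211051940918, 4.6081767082214355), 14.03624439239502)
yellow [489.8 237.4] 30 [ 427. -701.] ((490.0, 237.5), (6.0, 5.0), 0.0)
orange [218.5 186.4] 68 [549.  61.] ((218.34483337402344, 187.137939453125), (2.228343963623047, 32.31098937988281), 21.801410675048828)
orange [339.5 183. ] 41 [ 568. -282.] ((339.638671875, 182.8686065673828), (2.1358940601348877, 18.966739654541016), 19.983104705810547)
orange [147.2 205.9] 92 [487. 263.] ((147.1929473876953, 205.65147399902344), (4.187017917633057, 32.7231559753418), 14.931416511535645)
orange [162.2 211.7] 97 [472. 219.] ((162.6236114501953, 211.28175354003906), (5.439380645751953, 33.070098876953125), 25.709957122802734)
orange [407.8 264.4] 42 [ 345. -475.] ((408.3189392089844, 264.42242431640625), (6.696629047393799, 10.241904258728027), 23.198591232299805)
green [361.9 190.7] 886 [ 548. -344.] ((360.41876220703125, 
[... 747 characters left out ...]
 ((485.5, 155.5), (111.0, 51.0), 90.0)
grey [270.3 237.1] 9193 [409. -90.] ((272.72064208984375, 227.89157104492188), (120.83563995361328, 104.63114166259766), 4.289153099060059)
grey [450.4 281.7] 4840 [ 300. -599.] ((436.5, 274.5), (49.0, 149.0), 90.0)
red [371.9 137.7] 135 [ 693. -361.] ((371.5, 138.0), (12.0, 13.0), 90.0)
red [249.6 159.8] 60 [622. -26.] ((249.5, 160.0), (8.0, 7.0), 90.0)
red [509.6 229.9] 16 [ 451. -734.] ((509.0, 230.0), (4.0, 4.0), 90.0)
red [253.7 245.6] 27 [388. -44.] ((254.00003051757812, 245.50003051757812), (4.949747085571289, 4.949747085571289), 45.0)
red [447.3 248.3] 10 [ 396. -567.] ((447.2500305175781, 248.25), (2.1213202476501465, 2.8284268379211426), 45.0)
```

View pics/crop.png

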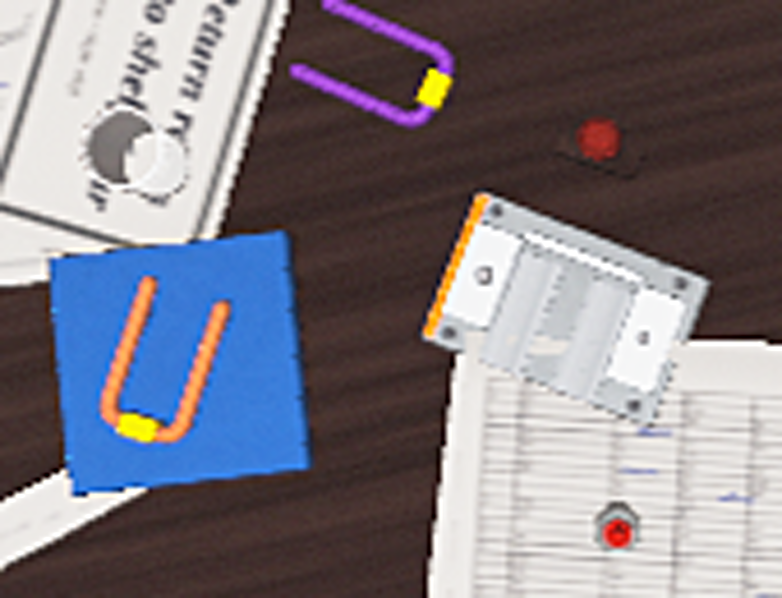

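The crop confirms the choice: a copper U with its yellow grip at crop (137,428) and its legs pointing up. On the base, the stop bar is at the top, crop (525,237)-(640,280), the large pin at (484,275) and the small pin at (644,338). Next I go above the tube.

Emit:
{"name": "servo_tool", "arguments": {
  "increments": [
    [[-32.8, -22.9, 6], [0, 0, 87], 1],
    [[-32.8, -22.9, 6], [0, 0, 87], 1],
    [[-32.8, -22.9, 6], [0, 0, 87], 1],
    [[-32.8, -22.9, 6], [0, 0, 87], 1],
    [[-32.8, -22.9, 6], [0, 0, 87], 1],
    [[-32.8, -22.9, 6], [0, 0, 87], 1],
    [[-32.8, -22.9, 6], [0, 0, 87], 1],
    [[-32.8, -22.9, 6], [0, 0, 87], 1],
    [[-32.8, -22.9, 6], [0, 0, 87], 1],
    [[-32.8, -22.9, 6], [0, 0, 87], 1],
    [[-32.8, -22.9, 6], [0, 0, 87], 1],
    [[-32.8, -22.9, 6], [0, 0, 87], 1],
    [[-32.8, -22.9, 6], [0, 0, 87], 1],
    [[-32.8, -22.9, 6], [0, 0, 87], 1],
    [[-32.8, -22.9, 6], [0, 0, 87], 1],
    [[-32.8, -22.9, 6], [0, 0, 87], 1]
  ]
}}

```text
t: 1.43
tool_pos: [449.1, 250.2, 131.1]
ee_rot: [0.81, 0.587, -0.0, -0.0]
contact_force: [-0.4, -0.3, 0.6]
width: 86.8
grip_force: 0.0
```

```bash
cat > tube.py <<'E'
from h import *
import sys
st=r.read_state();b=r.grab_frame("wrist");cm=cam("wrist",st)
cv2.imwrite("pics/"+sys.argv[1],b)
h=cv2.cvtColor(b,cv2.COLOR_BGR2HSV)
print(st["tool_pos"].round(1),R.from_quat(st["ee_rot"]).as_matrix()[:,1].round(3),st["width"],st["joint_pos"].round(2))
def blobs(name,lo,hi,z,amin):
    m=cv2.inRange(h,np.array(lo),np.array(hi))
    n,l,s,c=cv2.connectedComponentsWithStats(m)
    for i in range(1,n):
        if s[i,4]>=amin:
            v,u=np.nonzero(l==i)
            P=np.array([onz(cm,a,bb,z)[:2] for a,bb in zip(u,v)],np.float32)
            (cx,cy),(w,hh),_=cv2.minAreaRect(P)
            vx,vy,x0,y0=cv2.fitLine(P,cv2.DIST_L2,0,.01,.01).ravel()
            print(name,c[i].round(1),s[i,4],"cen",P.mean(0).round(1),"rect",round(cx,1),round(cy,1),round(w,1),round(hh,1),"dir",round(np.degrees(np.arctan2(vy,vx)),1))
blobs("yellow",(22,150,120),(35,255,255),float(sys.argv[2])+9,60)
blobs("orange",(3,100,100),(21,255,255),float(sys.argv[2])+3,60)
E
python3 tube.py w1.png 20
```

```text
[449.1 250.2 131.1] [ 0.95  -0.311 -0.   ] 86.83220457260859 [ 0.29  0.47  1.77 -0.    0.91  0.61]
yellow [243.6 185.7] 245 cen [441.5 253.2] rect 441.7 252.7 21.9 12.9 dir 73.0
orange [280.6 162.3] 742 cen [486.2 263.9] rect 487.4 263.7 16.7 96.2 dir -13.2
orange [281.5 204.1] 658 cen [474. 219.] rect 475.5 218.4 14.8 93.4 dir -18.7
orange [ 86.7 261.4] 561 cen [237.5 222.4] rect 240.8 221.7 65.5 28.5 dir 55.7
orange [415.2 260.6] 617 cen [602.8 104. ] rect 600.4 103.7 66.1 29.6 dir 87.9
orange [382.2 304.2] 3007 cen [554.4  58.3] rect 541.2 65.0 21.1 347.5 dir -17.5
```

View pics/w1.png

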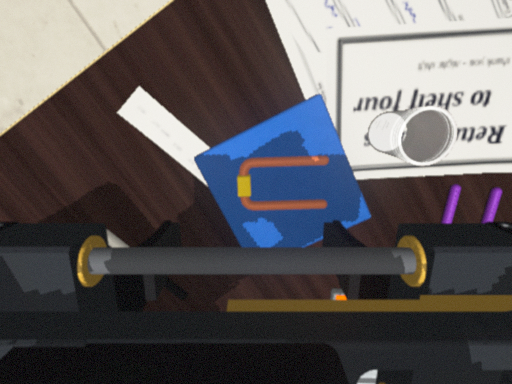

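The wrist view shows the copper U at (285,183) with its yellow grip at (244,186). The measured spacings agree: sleeve 22x13 mm, legs about 46 mm apart. The cup is at (410,135) and clear of the fingers. I descend and grip.

Emit:
{"name": "servo_tool", "arguments": {
  "increments": [
    [[0, -0.8, 4], [0, 0, -1.6], 0.2],
    [[0, -0.8, 7], [0, 0, -1.6], 0.2],
    [[0, -0.8, 9.5], [0, 0, -1.6], 0.2],
    [[0, -0.8, 10.3], [0, 0, -1.6], 0.2],
    [[0, -0.8, 10.3], [0, 0, -1.6], 0.0],
    [[0, -0.8, 10.3], [0, 0, -1.6], -1],
    [[0, -0.8, 10.3], [0, 0, -1.6], -1],
    [[0, -0.8, 10.3], [0, 0, -1.6], -1],
    [[0, -0.8, 10.3], [0, 0, -1.6], -1],
    [[0, -0.8, 10.3], [0, 0, -1.6], -1],
    [[0, -0.8, 10.3], [0, 0, -1.6], -1],
    [[0, -0.8, 10.3], [0, 0, -1.6], -1],
    [[0, -0.8, 10.3], [0, 0, -1.6], -1]
  ],
  "newtons": 40
}}

```text
t: 2.57
tool_pos: [441.9, 252.3, 28.4]
ee_rot: [0.802, 0.597, 0.0, 0.0]
contact_force: [0.4, 0.2, -0.4]
width: 8.1
grip_force: 0.0
```

```bash
python3 tube.py w2.png 20; python3 -c "
from h import *
print(r.read_state()['width'],r.read_state()['grip_force'])
b=r.grab_frame('scene');cv2.imwrite('pics/s2.png',cv2.resize(b[100:260,90:300],None,fx=3.7,fy=3.7,interpolation=cv2.INTER_CUBIC))"
```

```text
[441.9 252.3  28.4] [ 0.958 -0.287  0.   ] 8.116160270718229 [ 0.3   0.64  1.85 -0.    0.65  0.59]
yellow [250.6 218.1] 519 cen [441.7 253.5] rect 441.3 253.5 24.3 13.0 dir 78.2
orange [307.1 185.8] 1723 cen [486.9 263.3] rect 488.6 263.1 17.9 96.4 dir -13.2
orange [252.1 240.5] 153 cen [437.1 233.9] rect 436.5 233.6 9.8 9.8 dir -70.1
orange [222.  261.9] 192 cen [409.6 223.3] rect 409.9 223.7 41.0 3.7 dir 70.6
orange [280.8 261.4] 210 cen [453.2 210.7] rect 452.9 210.8 41.0 4.4 dir 76.3
orange [248.4 304.3] 3388 cen [418.2 181.5] rect 407.0 186.1 13.0 260.1 dir -16.0
orange [416.  371.2] 386 cen [538.   75.7] rect 534.3 75.8 6.5 65.9 dir -18.4
5.194007749625751 0.0
```

View pics/w2.png

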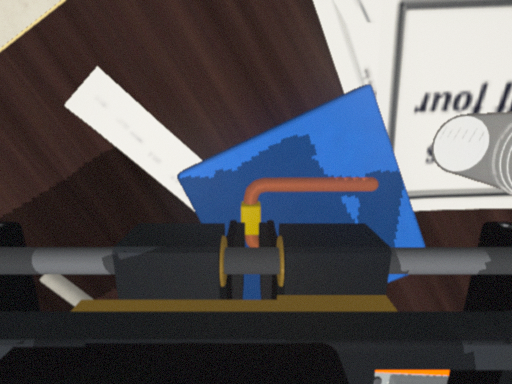

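The fingers show at (228-275, 222-300), below the sleeve at (250,218), and they have closed to nothing. I check from the scene camera.

View pics/s2.png

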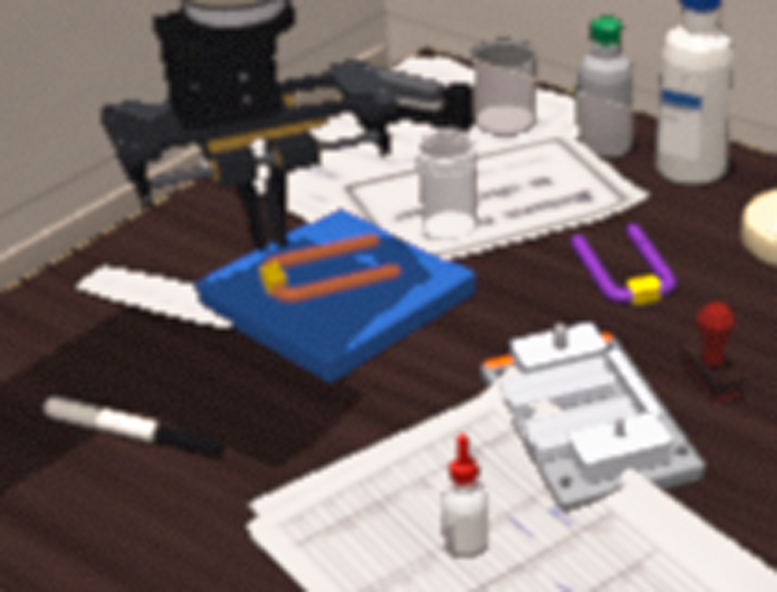

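```bash
python3 -c "
from h import *
st=r.read_state();c=cam('scene');w=cam('wrist',st);t=cam('top')
print('scene crop px tcp',(proj(c,st['tool_pos'])-[90,100])*3.7,'sleeve',(proj(c,np.array([441.6,253,27]))-[90,100])*3.7)
print(proj(w,st['tool_pos']))
b=cv2.imread('pics/scene.png');h=cv2.cvtColor(b,cv2.COLOR_BGR2HSV)
m=cv2.inRange(h,np.array((22,150,120)),np.array((35,255,255)));n,l,s,cc=cv2.connectedComponentsWithStats(m)
for i in range(1,n):
  if s[i,4]>15: print(cc[i],s[i,4],onz(c,*cc[i],27))
"
```

```text
scene crop px tcp [270.68520964 275.78272696] sleeve [270.10720517 276.7791069 ]
[251.25189479 219.28128541]
[163.33333333 173.33333333] 27 [446.24650531 258.64005036  27.        ]
[263.75       177.44230769] 52 [640.93512722  60.63320397  27.        ]
```

The scene crop shows the closed fingertips at (268,243), well above the sleeve at (272,275). The real tips hang about 25 mm above the stated TCP when nearly shut. I open partly and look at how the tip position depends on the opening.

Emit:
{"name": "servo_tool", "arguments": {
  "increments": [
    [[0, 0, 0], [0, 0, 0], -0.3],
    [[0, 0, 0], [0, 0, 0], -0.3],
    [[0, 0, 0], [0, 0, 0], -0.3],
    [[0, 0, 0], [0, 0, 0], -0.3],
    [[0, 0, 0], [0, 0, 0], -0.3]
  ]
}}

```text
t: 3.08
tool_pos: [441.8, 252.3, 28.1]
ee_rot: [0.802, 0.597, -0.0, -0.0]
contact_force: [0.4, -0.1, 0.1]
width: 26.4
grip_force: 0.0
```

```bash
python3 -c "
from h import *
st=r.read_state();print(st['tool_pos'],st['width'],st['joint_pos'])
b=r.grab_frame('scene');w=r.grab_frame('wrist')
A=cv2.resize(b[100:200,120:220],(500,500),interpolation=cv2.INTER_CUBIC)
c=cam('scene')
for d in (0,10,20,30):
  p=(proj(c,st['tool_pos']+[0,0,d])-[120,100])*5;print(d,p)
B=cv2.resize(w[150:350,150:350],(500,500),interpolation=cv2.INTER_CUBIC)
cv2.imwrite('pics/c3.png',cv2.resize(np.hstack([A,B]),(800,400)))"
```

```text
[441.78279324 252.27822595  28.09710544] 26.39427812663929 [2.98900330e-01 6.39379046e-01 1.85367563e+00 4.35519247e-06
 6.48646526e-01 5.90420147e-01]
0 [215.77200971 372.79062547]
10 [213.56321347 357.54375905]
20 [211.32966748 342.12605012]
30 [209.07095339 326.53461104]
```

View pics/c3.png

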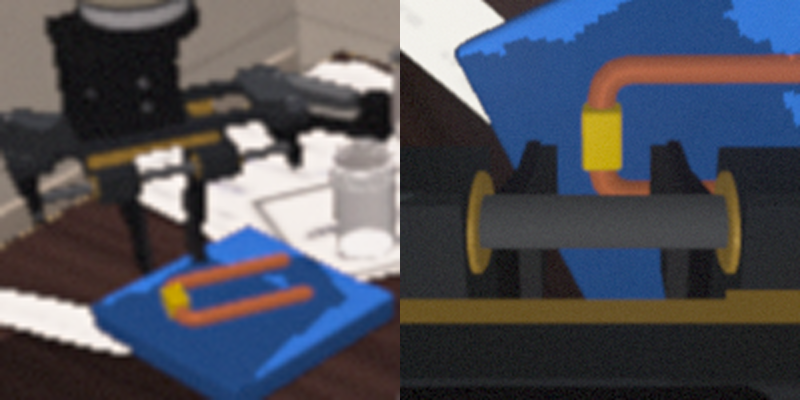

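Left half: the fingertips are at (143,270) and (200,262), which puts them about 26 mm above the reported TCP. Right half: the sleeve at (602,137) is centred between the fingers. So I lower by that amount, slowly and watching the force, then grip.

Emit:
{"name": "servo_tool", "arguments": {
  "increments": [
    [[0, 0, 1.0], [0, 0, 0], -0.3],
    [[0, 0, 1.5], [0, 0, 0], -0.3],
    [[0, 0, 1.9], [0, 0, 0], -0.3],
    [[0, 0, 1.9], [0, 0, 0], -0.3],
    [[0, 0, 2.2], [0, 0, 0], -0.3],
    [[0, 0, 2.4], [0, 0, 0], -0.3],
    [[0, 0, 2.4], [0, 0, 0], -0.3]
  ]
}}

```text
t: 3.77
tool_pos: [441.6, 252.2, 3.7]
ee_rot: [0.802, 0.597, -0.0, -0.0]
contact_force: [0.5, -0.4, -0.5]
width: 30.6
grip_force: 0.0
```

Emit:
{"name": "servo_tool", "arguments": {
  "increments": [
    [[0, 0, 0], [0, 0, 0], -1],
    [[0, 0, 0], [0, 0, 0], -1],
    [[0, 0, 0], [0, 0, 0], -1],
    [[0, 0, 0], [0, 0, 0], -1],
    [[0, 0, 0], [0, 0, 0], -1],
    [[0, 0, 0], [0, 0, 0], -1]
  ],
  "newtons": 40
}}

```text
t: 4.27
tool_pos: [441.9, 252.3, 4.3]
ee_rot: [0.802, 0.597, 0.0, 0.0]
contact_force: [-0.8, 0.0, 0.5]
width: 2.8
grip_force: 0.0
```

```bash
python3 -c "
from h import *
st=r.read_state();b=r.grab_frame('scene');c=cam('scene');w=cam('wrist',st);cv2.imwrite('pics/s4.png',b)
print(st['tool_pos'],st['width'])
for d in range(0,60,10): print(d,proj(c,st['tool_pos']+[0,0,d]).round(1))
p=proj(c,st['tool_pos'])
u0=int(p[0]);v0=int(p[1])
for v in range(v0-32,v0+6): print(v,' '.join('%3d,%3d'%(b[v,u,0],b[v,u,2]) for u in range(u0-8,u0+9,2)))
"
```

```text
[441.91539282 252.30973421   4.29341064] 2.7790247071704477
0 [164.2 181.7]
10 [163.8 178.7]
20 [163.4 175.7]
30 [162.9 172.7]
40 [162.5 169.6]
50 [162.  166.5]
149  42, 42  43, 39 126,135 123,130  61, 87  48, 71  38, 34  37, 33  35, 31
150  44, 38  39, 36  65, 67  92, 94  80, 91  43, 67  34, 29  32, 30  35, 33
151  40, 36  40, 37  40, 41  71, 71  72, 79  43, 61  40, 36  32, 32  38, 34
152  37, 34  38, 35  40, 44  59, 64  45, 59  38, 65  33, 30  35, 34  45, 43
153  38, 31  36, 34  37, 46  35, 49  23, 35  33, 54  36, 34  70, 74 130,143
154  37, 35  35, 33  35, 35  31, 40  20, 24  34, 36  64, 70 151,165 224,238
155  38, 35  34, 35  37, 35  33, 38  24, 21  25, 20 108,117 226,238 231,241
156  36, 34  32, 28  33, 33  32, 38  25, 26  19, 19 107,116 236,247 231,242
157  25, 24  29, 29  35, 36  32, 35  23, 22  19, 16  58, 65 203,223 233,244
158  22, 24  22, 22  29, 31  34, 36  31, 29  19, 17  27, 33 104,121 205,227
159  23, 30  20, 20  24, 21  31, 32  28, 28  19, 14  25, 38  36, 60 133,151
160  24, 37  20, 20  22, 23  33, 33  31, 31  21, 20  24, 42  51, 64 123, 80
161  31, 46  11, 11  24, 25
[... 1248 characters left out ...]
 102,112  87,142
178 126, 32 129, 35 130, 39  71,138  50,169  59,177  75,172  70,172  64,179
179 127, 35 126, 35 128, 32  97,100  63,150  57,177  65,194  58,181  57,169
180 128, 35 127, 35 129, 36 123, 53  98,100  68,151  60,162  63,151  76,134
181 128, 36 128, 35 126, 30 129, 33 122, 50 105, 93  86,110  96, 97 118, 74
182 128, 34 129, 34 130, 39 129, 34 127, 30 126, 46 120, 55 125, 48 128, 35
183 130, 36 129, 34 127, 34 127, 35 130, 36 128, 31 129, 35 131, 33 130, 34
184 129, 36 129, 36 129, 36 130, 36 129, 36 129, 38 125, 30 130, 37 130, 37
185 123, 35 128, 34 128, 34 129, 35 129, 38 126, 35 126, 33 129, 34 127, 35
186 114, 33 125, 37 128, 34 131, 41 129, 34 128, 37 128, 35 127, 33 127, 34
```

The closed tips end at about (163,173) in the scene image, roughly 29 mm above the reported TCP, so just over the sleeve's top. I open, go another 8 mm lower and close.

Emit:
{"name": "servo_tool", "arguments": {
  "increments": [
    [[0, 0, 0], [0, 0, 0], -0.3],
    [[0, 0, 0], [0, 0, 0], -0.3],
    [[0, 0, 0], [0, 0, 0], -0.3],
    [[0, 0, 0], [0, 0, 0], -0.3],
    [[0, 0, 0], [0, 0, 0], -0.3],
    [[0, 0, 0.3], [0, 0, 0], -0.3],
    [[0, 0, 0.6], [0, 0, 0], -0.3],
    [[0, 0, 0.8], [0, 0, 0], -0.3],
    [[0, 0, 0.8], [0, 0, 0], -0.3]
  ]
}}

```text
t: 5.07
tool_pos: [441.4, 252.1, -4.5]
ee_rot: [0.802, 0.597, -0.001, -0.0]
contact_force: [-0.3, -0.1, 0.8]
width: 30.1
grip_force: 0.0
```

Emit:
{"name": "servo_tool", "arguments": {
  "increments": [
    [[0, 0, 0], [0, 0, 0], -1],
    [[0, 0, 0], [0, 0, 0], -1],
    [[0, 0, 0], [0, 0, 0], -1],
    [[0, 0, 0], [0, 0, 0], -1],
    [[0, 0, 0], [0, 0, 0], -1],
    [[0, 0, 0], [0, 0, 0], -1]
  ],
  "newtons": 40
}}

```text
t: 5.57
tool_pos: [441.9, 252.3, -3.8]
ee_rot: [0.802, 0.597, 0.0, 0.0]
contact_force: [0.6, -0.6, -0.4]
width: 13.5
grip_force: 40.0
```

Gripped: width 13.5, force 40 N. I lift, and work out the base and dropper positions from the top picture.

Emit:
{"name": "servo_tool", "arguments": {
  "increments": [
    [[0, 0, -1], [0, 0, 0], -1],
    [[0, 0, -3], [0, 0, 0], -1],
    [[0, 0, -6], [0, 0, 0], -1],
    [[0, 0, -9], [0, 0, 0], -1],
    [[0, 0, -11], [0, 0, 0], -1],
    [[0, 0, -11], [0, 0, 0], -1]
  ]
}}

```text
t: 6.07
tool_pos: [444.8, 253.4, 110.8]
ee_rot: [0.802, 0.597, 0.004, 0.002]
contact_force: [0.5, -0.4, -0.1]
width: 12.9
grip_force: 40.0
```

```bash
python3 - <<'E'
from h import *
t=cam("top");s=cam("scene")
L=onz(t,225.2,189.8,44)[:2];S=onz(t,260,203.5,44)[:2]
print(L,S,np.linalg.norm(L-S),"mid",(L+S)/2,"yaw",np.degrees(np.arctan2(*(L-S)[::-1]))-90)
# scene: crop 3.7 from (90,100)
l=onz(s,90+560/3.7,100+333/3.7,46)[:2];q=onz(s,90+620/3.7,100+425/3.7,46)[:2];print("scene pins",l,q,np.linalg.norm(l-q))
print("dropper tip",onz(t,253.7,245.6,88),onz(s,90+462/3.7,100+440/3.7,88),"foot",onz(s,90+464/3.7,100+545/3.7,4))
print("stamp",onz(t,249.6,159.8,55),"bottle",onz(t,371.9,137.7,135))
E
python3 tube.py w5.png 105
```

```text
[538.49009612  40.40497642] [502.99482652 -57.8783226 ] 104.49651204962811 mid [520.74246132  -8.73667309] yaw -19.85731758154391
scene pins [538.85692059  37.55209541] [501.8589785 -62.0141178] 106.21807065331862
dropper tip [389.91649046 -43.99873449  88.        ] [388.50214066 -47.61187017  88.        ] foot [386.66605291 -46.24254923   4.        ]
stamp [623.12355176 -25.58685394  55.        ] bottle [ 676.29640549 -337.90325467  135.        ]
[444.8 253.4 110.8] [ 0.958 -0.287  0.008] 12.8956219276357 [0.3  0.49 1.8  0.   0.84 0.59]
yellow [251.4 233.2] 623 cen [442.1 244.3] rect 442.1 245.1 23.2 15.7 dir 75.4
yellow [465.5 276.7] 68 cen [586.6 163.9] rect 585.9 163.8 5.1 9.3 dir -27.0
orange [320.  198.5] 2566 cen [496.3 253.3] rect 497.4 253.2 21.7 115.3 dir -13.6
orange [213.2 262.7] 199 cen [406.7 227.1] rect 407.2 228.2 40.3 4.9 dir 70.2
orange [289.3 261.5] 229 cen [462.5 211.3] rect 462.1 211.5 40.5 5.1 dir 76.7
orange [258.6 304.2] 3284 cen [429.7 182.3] rect 419.9 186.5 12.8 256.3 dir -16.3
```

The base centre is at about (520,-9) mm with yaw -20°. The top and scene cameras agree, and the pins come out 104-106 mm apart against 104 nominal. I go to a viewpoint beside the base, on its -y side.

Emit:
{"name": "servo_tool", "arguments": {
  "increments": [
    [[-4, 1, 0], [0, 0, 3.4], -1],
    [[-8, 2, 0], [0, 0, 3.4], -1],
    [[-12, 3, 0], [0, 0, 3.4], -1],
    [[-16, 4, 0], [0, 0, 3.4], -1],
    [[-20, 5, 0], [0, 0, 3.4], -1],
    [[-24, 6, 0], [0, 0, 3.4], -1],
    [[-28, 7, 0], [0, 0, 3.4], -1],
    [[-31.6, 7.85, 0], [0, 0, 3.4], -1],
    [[-31.6, 7.85, 0], [0, 0, 3.4], -1],
    [[-31.6, 7.85, 0], [0, 0, 3.4], -1]
  ]
}}

```text
t: 6.95
tool_pos: [425.4, -74.7, 105.4]
ee_rot: [0.821, 0.571, -0.0, -0.001]
contact_force: [-0.3, 0.1, -0.9]
width: 13.1
grip_force: 40.0
```

```bash
python3 tube.py w6.png 132; python3 -c "
import cv2;b=cv2.imread('pics/w6.png');cv2.imwrite('pics/w6c.png',cv2.resize(b[40:290,110:440],(792,600),interpolation=cv2.INTER_CUBIC))"
```

```text
[425.4 -74.7 105.4] [ 0.937 -0.349 -0.002] 13.093188846565928 [-0.43  0.42  1.99  0.    0.73 -0.08]
yellow [251.4 233.4] 614 cen [427.  -70.9] rect 427.1 -70.2 19.2 13.0 dir 71.3
orange [321.5 198.3] 2508 cen [473.2 -66.7] rect 473.1 -66.4 18.4 95.8 dir -17.2
orange [213.5 260.7] 219 cen [397.  -82.5] rect 397.3 -82.8 34.5 4.3 dir 65.9
orange [289.3 261.3] 245 cen [442.  -99.7] rect 441.7 -99.6 33.9 4.3 dir 72.9
orange [258.2 304.3] 3299 cen [ 412.7 -122.3] rect 403.4 -117.8 10.7 215.2 dir -19.6
```

View pics/w6c.png

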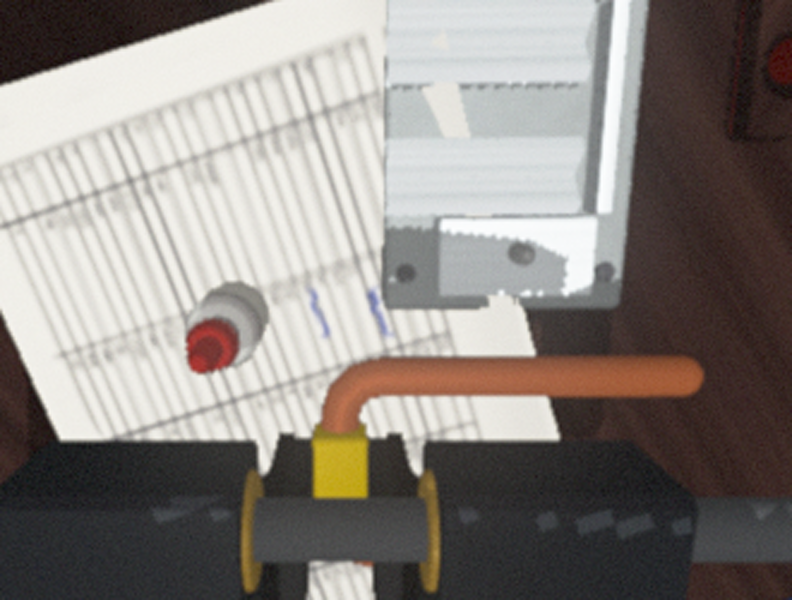

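The crop shows the base from close up. The small pin is at crop (521,252), i.e. pixel (327,145). The slab's -y edge runs (383,308)-(619,306) and is parallel to the tool. The dropper's tip is at (210,345) and the copper leg is parallel to the notches. Next I compute the base pose.

Run:
```python
from h import *
b=cv2.imread("pics/w6.png");st=r.read_state();w=cam("wrist",st)
g=cv2.GaussianBlur(cv2.cvtColor(b,cv2.COLOR_BGR2GRAY),(3,3),0)
p=onz(w,327.1,145,46)[:2];print("small pin",p)
A=onz(w,269.6,168.3,14)[:2];B=onz(w,367.9,167.5,14)[:2];print("corners",A,B,np.linalg.norm(A-B),np.degrees(np.arctan2(*(B-A)[::-1])))
yw=np.radians(-20.2);ex=np.array([np.cos(yw),np.sin(yw)]);ey=np.array([-ex[1],ex[0]])
print("centre from pin",p+52*ey,"from corners",(A+B)/2+78*ey)
q=p+104*ey;pl=proj(w,np.array([*q,46]));print("pred large",pl)
u,v=pl.round().astype(int);v0=max(v-16,0)
c=cv2.HoughCircles(cv2.resize(g[v0:v+16,u-20:u+20],None,fx=4,fy=4,interpolation=cv2.INTER_CUBIC),cv2.HOUGH_GRADIENT,1,30,param1=80,param2=12,minRadius=14,maxRadius=36)
print(None if c is None else [(x/4+u-20,y/4+v0,rr/4) for x,y,rr in c[0]])
for vv in range(v0,v+16,2): print(vv,g[vv,u-20:u+20:2])
```

```text
small pin [503.60766163 -51.43945927]
corners [449.37812757 -59.44368579] [542.61907225 -92.8804286 ] 99.05498237247309 -19.72812767648178
centre from pin [521.56316798  -2.63782209] from corners [522.93185943  -2.95960142]
pred large [336.12915648  10.85668894]
[(np.float64(333.125), np.float32(16.875), np.float32(7.7)), (np.float64(338.375), np.float32(10.375), np.float32(4.975))]
0 [249 249 249 249 249 249 249 249 249 249 249 249 249 248 248 248 248 248
 248 247]
2 [248 249 248 248 248 248 248 248 248 248 248 248 248 248 247 247 247 247
 247 247]
4 [248 248 248 249 249 248 248 249 247 234 224 230 243 248 248 248 248 248
 248 248]
6 [249 249 249 250 249 250 249 246 211 167 175 188 204 240 249 249 249 249
 249 248]
8 [250 250 250 250 250 250 249 214 156 168 209 216 204 209 248 250 249 249
 249 249]
10 [250 250 250 250 250 250 224 156 151 193 220 221 216 188 240 249 249 249
 249 248]
12 [250 249 249 250 250 239 170 138 153 189 220 221 205 168 234 249 249 248
 248 248]
14 [250 250 250 250 251 206 132 136 147 160 198 200 163 157 239 250 249 249
 249 249]
16 [250 250 250 250 248 176 122 133 142 147 154 148 136 184 246 248 248 248
 248 247]
18 [250 250 249 250 247 168 119 127 134 138 139 134 159 231 249 248 248 248
 248 248]
20 [250 250 250 250 250 185 119 121 126 127 127 131 197 249 249 249 249 249
 249 249]
22 [250 250 250 250 250 228 149 117 117 115 134 180 225 249 249 249 249 249
 249 249]
24 [250 250 250 250 250 250 222 170 141 163 216 245 249 250 250 250 249 249
 250 249]
26 [250 250 250 250 250 250 250 246 234 244 250 250 250 250 250 249 249 249
 249 249]
```

Run:
```python
from h import *
print({k:v for k,v in r.calibration("wrist").items() if k!="mount"})
print([k for k in r.calibration("top")],[k for k in r.calibration("scene")])
b=cv2.imread("pics/w6.png");st=r.read_state();w=cam("wrist",st)
print(st["ee_rot"],st["tool_pos"])
L=onz(w,337.3,10.5,49)[:2]
g=cv2.GaussianBlur(cv2.cvtColor(b,cv2.COLOR_BGR2GRAY),(3,3),0)
for vv in range(136,156): print(vv,g[vv,316:340:1])
for z in(42,49):
  S=onz(w,327.5,143.5,z)[:2];print(L,S,np.linalg.norm(L-S),(L+S)/2,np.degrees(np.arctan2(*(L-S)[::-1]))-90)
# fresh top-view: tube/base while here
t=r.grab_frame("top");cv2.imwrite("pics/t7.png",t)
```

```text
{'fx': 285.6476894347896, 'fy': 285.6476894347896, 'cx': 251.4060105539737, 'cy': 193.76403895974437}
['fx', 'fy', 'cx', 'cy', 'view'] ['fx', 'fy', 'cx', 'cy', 'view']
[ 8.20444574e-01  5.71724028e-01 -6.50399205e-04 -1.38315624e-03] [424.94771046 -73.05913276 105.34519496]
136 [246 248 250 249 249 249 250 249 249 249 249 249 249 249 249 249 249 249
 248 248 248 248 248 248]
137 [233 243 246 243 242 244 247 248 247 246 247 249 249 248 248 249 248 248
 248 248 248 248 248 248]
138 [213 230 232 224 221 226 235 239 236 234 240 246 247 244 244 246 248 248
 248 248 248 248 248 248]
139 [193 207 207 198 194 200 211 214 209 207 218 232 233 226 227 235 241 244
 247 248 248 248 248 248]
140 [180 186 185 181 179 181 184 181 173 169 179 195 199 192 196 210 220 231
 241 246 247 249 249 249]
141 [177 178 178 177 176 173 165 153 142 135 139 150 156 157 165 179 193 211
 226 234 241 247 249 249]
142 [178 178 177 177 176 168 150 132 122 117 117 122 126 131 140 154 172 190
 203 211 223 237 244 247]
143 [178 178 177 176 173 160 137 119 114 114 114 115 116 120 125 136 155 173
 182 187 199 214 226 236]
1
[... 777 characters left out ...]
165 168 172 173 174
 174 174 173 173 173 173]
152 [175 175 175 175 176 175 175 175 175 174 173 173 173 173 174 174 175 175
 173 173 173 174 174 174]
153 [176 176 176 176 175 175 175 175 175 175 176 176 175 176 176 175 174 175
 173 173 174 174 175 175]
154 [177 177 176 176 176 176 176 176 176 176 176 176 176 176 176 175 174 174
 174 174 174 174 174 174]
155 [177 177 176 176 176 176 176 176 176 176 175 175 176 176 175 175 175 175
 174 174 174 174 173 173]
[539.37481244  45.45872962] [505.15941788 -50.99689345] 102.34442069592122 [522.26711516  -2.76908192] -19.53095985826819
[539.37481244  45.45872962] [503.65982422 -49.79318773] 101.7275191039065 [521.51731833  -2.16722906] -20.55368220079086
```

The wrist camera puts the base centre at about (521.5,-4) and the top camera at (520.7,-8.7), both with yaw -20°. The V-notches forgive that much. I go above the seat and measure again.

Emit:
{"name": "servo_tool", "arguments": {
  "increments": [
    [[3, 0.1, 0], [0, 0, 0], -1],
    [[6, 0.2, 0], [0, 0, 0], -1],
    [[9, 0.3, 0], [0, 0, 0], -1],
    [[9.6, 0.3, 1], [0, 0, 0], -1],
    [[9.6, 0.3, 3], [0, 0, 0], -1],
    [[9.6, 0.3, 5], [0, 0, 0], -1],
    [[9.6, 0.3, 6], [0, 0, 0], -1],
    [[9.6, 0.3, 6], [0, 0, 0], -1],
    [[9.6, 0.3, 6], [0, 0, 0], -1],
    [[9.6, 0.3, 6], [0, 0, 0], -1]
  ]
}}

```text
t: 7.88
tool_pos: [461.8, 16.9, 46.3]
ee_rot: [0.819, 0.573, -0.0, -0.0]
contact_force: [0.2, -0.1, -0.3]
width: 13.5
grip_force: 40.0
```

```bash
python3 tube.py w8.png 69; python3 -c "
import cv2;b=cv2.imread('pics/w8.png');cv2.imwrite('pics/w8c.png',cv2.resize(b[40:290,150:480],(792,600),interpolation=cv2.INTER_CUBIC))"
```

```text
[461.8  16.9  46.3] [ 0.94  -0.342 -0.   ] 13.500700659701778 [-0.21  0.57  1.96 -0.    0.61  0.14]
yellow [477.1  35.3] 865 cen [608.6  82.2] rect 607.6 82.5 12.0 20.5 dir -11.8
yellow [251.4 233.4] 617 cen [462.7  19.2] rect 462.8 19.9 19.7 13.4 dir 71.7
orange [336.1 114.1] 1129 cen [531.9  68.8] rect 532.2 68.4 4.9 70.2 dir -19.9
orange [320.7 198.3] 2546 cen [509.6  24. ] rect 510.0 24.0 18.9 98.2 dir -16.7
orange [213.5 260.8] 223 cen [432.    7.1] rect 432.1 6.6 34.7 4.8 dir 66.0
orange [289.3 261.6] 240 cen [478.2 -10.3] rect 478.0 -10.1 34.7 4.4 dir 73.6
orange [257.1 304.3] 3412 cen [447.7 -33.3] rect 439.4 -29.2 11.0 221.1 dir -19.3
```

View pics/w8c.png

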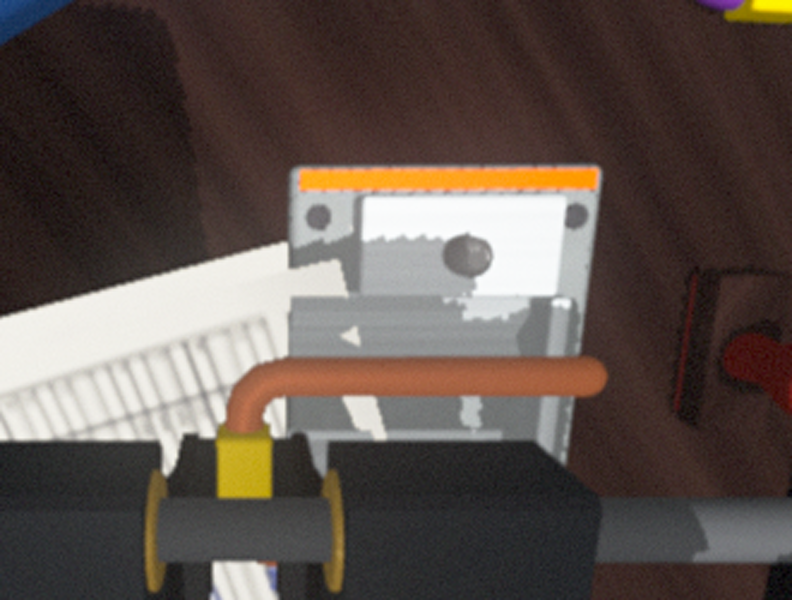

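Last picture viewed: the slab's +y corners are at crop (291,168) and (601,167), the large pin at (468,254), and the copper leg end at (606,376), with the leg parallel to the notch. I work out the tube in the base frame.

Run:
```python
from h import *
r0=r.read_state();b=r.grab_frame("wrist");st=r0;w=cam("wrist",st);print(st["tool_pos"])
f=lambda x,y,z:onz(w,150+x/2.4,40+y/2.4,z)[:2]
A=f(291,168,14);B=f(601,167,14);P=f(470,252,44)
yw=np.arctan2(*(B-A)[::-1]);print(A,B,np.linalg.norm(A-B),np.degrees(yw),"pin",P)
yw=np.radians(-20.1);ex=np.array([np.cos(yw),np.sin(yw)]);ey=np.array([-ex[1],ex[0]])
print("centre corners",(A+B)/2-78*ey,"pin",P-52*ey)
C=((A+B)/2-78*ey+P-52*ey)/2
E_=f(606,376,75.3);M=f(430,376,75.3)
for q in (E_,M,st["tool_pos"][:2]): print(np.array([(q-C)@ex,(q-C)@ey]).round(1))
R_=R.from_quat(st["ee_rot"]).as_matrix();print("tool",R_[:,1],"yaw",np.degrees(np.arctan2(R_[1,1],R_[0,1])))
```

```text
[462.23908258  16.5969744   46.65673098]
[502.67712281  83.07753928] [595.21765121  49.70277254] 98.37491780101246 -19.831852733527118 pin [540.84232546  44.05895673]
centre corners [522.14193083  -6.85919575] pin [522.97202134  -4.77394438]
[26.5 25.3]
[-17.6  25.3]
[-64.3   0.3]
tool [ 9.39437307e-01 -3.42719541e-01  9.29195192e-04] yaw -20.042659100422853
```

The ends come out at x=26.5, y=25.3 in the base frame. That is good, so I shift 1 mm and lower.

Emit:
{"name": "servo_tool", "arguments": {
  "increments": [
    [[-0.1, 0, 1.5], [0, 0, 0], -1],
    [[-0.1, 0, 3], [0, 0, 0], -1],
    [[-0.1, 0, 3.8], [0, 0, 0], -1],
    [[-0.1, 0, 4.2], [0, 0, 0], -1],
    [[-0.1, 0, 4.2], [0, 0, 0], -1],
    [[-0.1, 0, 4.2], [0, 0, 0], -1]
  ]
}}

```text
t: 8.48
tool_pos: [461.9, 15.2, 4.4]
ee_rot: [0.82, 0.573, 0.0, 0.0]
contact_force: [-0.8, -0.1, -1.1]
width: 13.5
grip_force: 40.0
```

Emit:
{"name": "servo_tool", "arguments": {
  "increments": [
    [[0, 0, 0.1], [0, 0, 0], -1],
    [[0, 0, 0.2], [0, 0, 0], -1],
    [[0, 0, 0.3], [0, 0, 0], -1],
    [[0, 0, 0.3], [0, 0, 0], -1],
    [[0, 0, 0.3], [0, 0, 0], -1]
  ]
}}

```text
t: 8.9
tool_pos: [461.7, 15.2, 1.3]
ee_rot: [0.82, 0.573, 0.0, 0.0]
contact_force: [-0.2, -0.3, -1.0]
width: 13.4
grip_force: 40.0
```

Emit:
{"name": "servo_tool", "arguments": {
  "increments": [
    [[0, 0, 0.1], [0, 0, 0], -1],
    [[0, 0, 0.15], [0, 0, 0], -1],
    [[0, 0, 0.2], [0, 0, 0], -1],
    [[0, 0, 0.2], [0, 0, 0], -1]
  ]
}}

```text
t: 9.23
tool_pos: [461.6, 15.3, -1.0]
ee_rot: [0.82, 0.573, -0.0, -0.0]
contact_force: [0.2, 1.2, -0.8]
width: 13.2
grip_force: 40.0
```

Emit:
{"name": "servo_tool", "arguments": {
  "increments": [
    [[0, 0, 0.05], [0, 0, 0], -1],
    [[0, 0, 0.1], [0, 0, 0], -1],
    [[0, 0, 0.1], [0, 0, 0], -1],
    [[0, 0, 0.1], [0, 0, 0], -1]
  ]
}}

```text
t: 9.57
tool_pos: [461.7, 15.2, -1.8]
ee_rot: [0.82, 0.573, -0.0, 0.0]
contact_force: [-0.7, 0.1, 0.6]
width: 13.6
grip_force: 40.0
```

Emit:
{"name": "servo_tool", "arguments": {
  "increments": [
    [[0, 0, 0.05], [0, 0, 0], -1],
    [[0, 0, 0.1], [0, 0, 0], -1],
    [[0, 0, 0.1], [0, 0, 0], -1],
    [[0, 0, 0.1], [0, 0, 0], -1]
  ]
}}

```text
t: 9.9
tool_pos: [461.7, 15.2, -2.1]
ee_rot: [0.82, 0.573, 0.0, 0.0]
contact_force: [-1.7, -0.5, 8.1]
width: 13.3
grip_force: 40.1
```

```bash
python3 tube.py w9.png 21
```

```text
[461.7  15.2  -2.1] [ 0.939 -0.344  0.001] 13.304067277012194 [-0.21  0.67  1.98 -0.    0.49  0.14]
yellow [251.4 233.5] 615 cen [462.6  17.6] rect 462.6 18.2 19.0 13.5 dir 72.0
orange [358.9 110.4] 1813 cen [544.3  64.5] rect 544.5 64.4 6.0 89.5 dir -19.7
orange [319.8 198.7] 2474 cen [508.8  22.4] rect 510.0 22.1 18.4 98.6 dir -17.0
orange [213.4 261. ] 225 cen [432.    5.5] rect 432.1 5.2 34.6 4.7 dir 66.2
orange [289.2 261.2] 241 cen [478.1 -11.5] rect 477.6 -11.5 34.6 4.6 dir 73.5
orange [258.1 304.3] 3426 cen [448.3 -34.9] rect 439.7 -30.7 10.9 219.7 dir -19.4
```

The tube is seated: 8 N upward at exactly the expected height. I release and go up.

Emit:
{"name": "servo_tool", "arguments": {
  "increments": [
    [[0, 0, 0], [0, 0, 0], -0.4],
    [[0, 0, 0], [0, 0, 0], -0.3],
    [[0, 0, 0], [0, 0, 0], -0.3],
    [[0, 0, 0], [0, 0, 0], -0.3],
    [[0, 0, 0], [0, 0, 0], -0.3],
    [[0, 0, -0.5], [0, 0, 0], -0.3],
    [[0, 0, -1.5], [0, 0, 0], -0.3],
    [[0, 0, -3], [0, 0, 0], -0.3],
    [[0, 0, -6], [0, 0, 0], -0.3],
    [[0, 0, -9], [0, 0, 0], 0.2],
    [[0, 0, -12], [0, 0, 0], 0.2],
    [[0, 0, -12], [0, 0, 0], 0.2],
    [[0, 0, -12], [0, 0, 0], 0.2]
  ]
}}

```text
t: 11.03
tool_pos: [463.0, 15.0, 119.0]
ee_rot: [0.82, 0.573, 0.002, 0.002]
contact_force: [0.2, -1.0, -1.4]
width: 47.9
grip_force: 0.0
```

```bash
python3 tube.py w10.png 22;  python3 - <<'E'
from h import *
st=r.read_state();w=cam("wrist",st)
b=cv2.imread("pics/w10.png");h=cv2.cvtColor(b,cv2.COLOR_BGR2HSV)
C=np.array([522.5,-5.8]);yw=np.radians(-20.1);ex=np.array([np.cos(yw),np.sin(yw)]);ey=np.array([-ex[1],ex[0]])
m=cv2.inRange(h,np.array((3,100,60)),np.array((15,255,255)));v,u=np.nonzero(m)
P=np.array([onz(w,a,bb,30)[:2] for a,bb in zip(u,v)])-C
Q=np.c_[P@ex,P@ey]
for lo,hi in((12,38),(-38,-12)):
    s=Q[(Q[:,1]>lo)&(Q[:,1]<hi)&(Q[:,0]>-90)&(Q[:,0]<45)]
    if len(s): print(len(s),"x",np.percentile(s[:,0],[0.5,99.5]),[ (x,s[abs(s[:,0]-x)<3,1].mean().round(1)) for x in(-40,-20,0,15)])
E
```

```text
[463.  15. 119.] [ 0.939 -0.344  0.005] 47.947076028851264 [-0.21  0.43  1.91  0.    0.8   0.14]
yellow [417.4  54.1] 445 cen [648.1  81.9] rect 647.0 82.3 14.9 25.7 dir -16.1
yellow [249.5 189. ] 247 cen [461.9  16. ] rect 461.8 15.9 21.0 11.3 dir 69.9
orange [313.4 113.1] 665 cen [545.8  64.6] rect 545.9 64.1 6.5 90.6 dir -19.8
orange [289.5 165.7] 806 cen [507.9  23.5] rect 509.2 23.4 17.4 95.8 dir -16.8
orange [290.6 209.6] 742 cen [494.5 -21.5] rect 494.2 -21.3 14.8 95.2 dir -22.3
orange [153.9 261.3] 416 cen [332.9 -26.8] rect 334.2 -27.8 61.5 17.8 dir 60.5
orange [348.8 261.4] 433 cen [ 536.6 -102. ] rect 535.0 -101.5 62.4 17.3 dir 78.6
orange [324.2 304.4] 3482 cen [ 495.4 -145.6] rect 484.2 -139.4 18.8 379.1 dir -19.6
785 x [-68.49742078  21.23926421] [(-40, np.float64(24.3)), (-20, np.float64(24.2)), (0, np.float64(24.3)), (15, np.float64(24.6))]
733 x [-67.92278748  21.99475149] [(-40, np.float64(-23.5)), (-20, np.float64(-23.7)), (0, np.float64(-23.1)), (15, np.float64(-23.1))]
```

The tube lies in both notches (legs at y=+24.3 and -23.5, ends at x≈22-25). On to the cover.

Emit:
{"name": "servo_tool", "arguments": {
  "increments": [
    [[-4, 3, -2.1], [0, 0, -7], 0.2],
    [[-7, 5, -2.1], [0, 0, -14], 0.2],
    [[-10, 7, -2.1], [0, 0, -21], 0.2],
    [[-13, 10, -2.1], [0, 0, -28], 0.2],
    [[-16, 12, -2.1], [0, 0, -35], 0.2],
    [[-19, 14, -2.1], [0, 0, -42], 0.2],
    [[-22, 17, -2.1], [0, 0, -49], 0.2],
    [[-25, 19, -2.1], [0, 0, -56], 0.2],
    [[-28, 22, -2.1], [0, 0, -63], 0.2],
    [[-31, 24.4, -2.1], [0, 0, -70], 0.2],
    [[-31, 24.4, -2.1], [0, 0, -77], 0.2],
    [[-31, 24.4, -2.1], [0, 0, -84], 0.2],
    [[-31, 24.4, -2.1], [0, 0, -89.5], 0.2],
    [[-31, 24.4, -2.1], [0, 0, -89.5], 0.2],
    [[-31, 24.4, -2.1], [0, 0, -89.5], 0.2],
    [[-31, 24.4, -2.1], [0, 0, -89.5], 0.2],
    [[-31, 24.4, -2.1], [0, 0, -89.5], 0.2]
  ]
}}

```text
t: 12.5
tool_pos: [584.0, -359.3, 137.5]
ee_rot: [0.179, 0.984, 0.0, -0.001]
contact_force: [0.7, -0.7, 0.9]
width: 52.1
grip_force: 0.0
```

```bash
cat > cover.py <<'E'
from h import *
import sys
st=r.read_state();b=r.grab_frame("wrist");w=cam("wrist",st);cv2.imwrite("pics/"+sys.argv[1],b)
Z=float(sys.argv[2])  # height of cover underside
print(st["tool_pos"].round(1),"tooly",R.from_quat(st["ee_rot"]).as_matrix()[:,1].round(3),st["joint_pos"].round(2))
h=cv2.cvtColor(b,cv2.COLOR_BGR2HSV)
g=cv2.inRange(h,np.array((50,70,40)),np.array((92,255,255)))
o=cv2.inRange(h,np.array((8,140,150)),np.array((21,255,255)))
def big(m,rows=235):
    m=m.copy();m[rows:]=0
    n,l,s,c=cv2.connectedComponentsWithStats(m);i=1+np.argmax(s[1:,4]);return l==i
def rect(m,z,name):
    v,u=np.nonzero(m);P=np.array([onz(w,a,bb,z)[:2] for a,bb in zip(u,v)],np.float32)
    R_=cv2.minAreaRect(P);vx,vy,*_=cv2.fitLine(P,cv2.DIST_L2,0,.01,.01).ravel()
    print(name,"px",u.mean().round(1),v.mean().round(1),u.min(),u.max(),v.min(),v.max(),"cen",P.mean(0),"rect",np.round(R_[0],1),np.round(R_[1],1),"dir",np.degrees(np.arctan2(vy,vx)).round(1));return P
rect(big(g),Z+10,"green");rect(big(o),Z+10,"orange")
both=big(g|o,260);hull=cv2.convexHull(np.argwhere(both)[:,::-1].astype(np.int32))
full=np.zeros_like(g);cv2.fillPoly(full,[hull],1)
rect(full>0,Z+10,"plate hull")
blk=(cv2.inRange(h,np.array((0,0,0)),np.array((180,255,60)))>0)&(cv2.erode(full,np.ones((7,7)))>0)
rect(big(blk.astype(np.uint8),260),Z+40,"black")
E
python3 cover.py w11.png 20
```

```text
[ 584.  -359.3  137.5] tooly [0.353 0.936 0.   ] [-0.71  0.67  1.32 -0.    1.16 -1.92]
green px 254.1 147.5 192 321 114 181 cen [ 547.98566 -342.2366 ] rect [ 550.2 -339.1] [132.3  63.8] dir 72.4
orange px 317.5 145.1 316 319 118 172 cen [ 569.0123  -279.24744] rect [ 569.3 -279.4] [ 3.2 56. ] dir -17.2
plate hull px 257.5 147.4 192 321 114 181 cen [ 549.2065 -338.8569] rect [ 550.2 -339.3] [132.9  64.7] dir 72.7
black px 260.4 140.8 247 269 138 149 cen [ 541.0104  -333.58414] rect [ 540.4 -334.2] [22.4  8.9] dir 60.0
```

The plate is measured as 132x64 mm, exactly as specified, centred at (550.2,-339.2) with yaw -17.4° and its orange end at +y. I go to the handle and grip.

Emit:
{"name": "servo_tool", "arguments": {
  "increments": [
    [[3, 0.69, 0], [0, 0, -3.3], 0.2],
    [[3.87, 0.69, 0], [0, 0, -3.3], 0.2],
    [[3.87, 0.69, 3], [0, 0, -3.3], 0.2],
    [[3.87, 0.69, 6], [0, 0, -3.3], 0.2],
    [[3.87, 0.69, 8], [0, 0, -3.3], 0.2],
    [[3.87, 0.69, 10], [0, 0, -3.3], 0.2],
    [[3.87, 0.69, 11], [0, 0, -3.3], 0.2],
    [[3.87, 0.69, 11.7], [0, 0, -3.3], 0.2],
    [[3.87, 0.69, 11.7], [0, 0, -3.3], 0.2]
  ]
}}

```text
t: 13.3
tool_pos: [550.0, -339.3, 20.1]
ee_rot: [0.151, 0.989, 0.001, -0.001]
contact_force: [-0.7, -0.6, -0.2]
width: 52.1
grip_force: 0.0
```

```bash
python3 cover.py w12.png 20
```

```text
[ 550.  -339.3   20.1] tooly [0.298 0.955 0.001] [-0.73  0.77  1.5  -0.    0.88 -1.99]
green px 245.4 201.4 151 351 176 234 cen [ 533.73114 -338.1465 ] rect [ 537.6 -335.6] [132.2  41. ] dir 73.6
orange px 343.9 209.3 339 349 186 234 cen [ 558.91864 -276.14423] rect [ 559.7 -276.3] [ 4.  34.3] dir -18.1
plate hull px 249.0 210.7 151 351 176 247 cen [ 540.87573 -337.86603] rect [ 542.3 -337.1] [132.6  50.8] dir 73.1
black px 250.3 227.6 230 271 210 244 cen [ 541.1769 -336.9995] rect [ 541.  -336.8] [24. 21.] dir 74.9
```

Emit:
{"name": "servo_tool", "arguments": {
  "increments": [
    [[0, 0, 0.5], [0, 0, 0], 0.2],
    [[0, 0, 1.0], [0, 0, 0], 0.2],
    [[0, 0, 1.0], [0, 0, 0], -0.2],
    [[0, 0, 1.0], [0, 0, 0], -1],
    [[0, 0, 1.0], [0, 0, 0], -1],
    [[0, 0, 1.0], [0, 0, 0], -1],
    [[0, 0, 1.0], [0, 0, 0], -1],
    [[0, 0, 1.0], [0, 0, 0], -1],
    [[0, 0, 1.0], [0, 0, 0], -1]
  ],
  "newtons": 55
}}

```text
t: 14.1
tool_pos: [550.6, -339.9, 11.4]
ee_rot: [0.15, 0.989, -0.0, 0.0]
contact_force: [0.7, 0.1, 0.7]
width: 23.5
grip_force: 55.0
```

The cover is gripped (width 23.5). I lift it and measure the holes in the tool frame.

Emit:
{"name": "servo_tool", "arguments": {
  "increments": [
    [[0, 0, -0.5], [0, 0, 0], -1],
    [[0, 0, -2], [0, 0, 0], -1],
    [[0, 0, -5], [0, 0, 0], -1],
    [[0, 0, -8], [0, 0, 0], -1],
    [[0, 0, -10], [0, 0, 0], -1],
    [[0, 0, -11], [0, 0, 0], -1],
    [[0, 0, -11], [0, 0, 0], -1],
    [[0, 0, -11], [0, 0, 0], -1]
  ]
}}

```text
t: 14.77
tool_pos: [549.9, -339.2, 120.7]
ee_rot: [0.15, 0.989, 0.0, -0.0]
contact_force: [-0.4, 0.2, -4.2]
width: 23.4
grip_force: 55.0
```

```bash
cat > holes.py <<'E'
from h import *
import sys
# held cover: holes (enclosed non-green blobs) in tool frame at plate top; TCP->underside = 9.4 mm up
st=r.read_state();b=r.grab_frame("wrist");cv2.imwrite("pics/"+sys.argv[1],b)
zt=float(sys.argv[2])   # plate top above TCP
c=r.calibration("wrist");M=np.array(c["mount"])
def tool(u,v,z=-zt):
    d=M[:3,:3]@np.array([(u-c["cx"])/c["fx"],-(v-c["cy"])/c["fy"],-1.]);o=M[:3,3];return (o+d*(z-o[2])/d[2])[:2]
h=cv2.cvtColor(b,cv2.COLOR_BGR2HSV)
g=cv2.inRange(h,np.array((50,70,40)),np.array((92,255,255)));o=cv2.inRange(h,np.array((8,140,150)),np.array((21,255,255)))
m=g|o;m[255:]=0
n,l,s,_=cv2.connectedComponentsWithStats(m);m=(l==1+np.argmax(s[1:,4])).astype(np.uint8)
P=np.array([tool(u,v) for v,u in zip(*np.nonzero(m))],np.float32)
print(st["tool_pos"].round(1),"plate tool-frame x max",np.percentile(P[:,0],99.8).round(1),"y range",np.percentile(P[:,1],[.2,99.8]).round(1))
cs,hi=cv2.findContours(m,cv2.RETR_CCOMP,cv2.CHAIN_APPROX_NONE)
for k,hh in zip(cs,hi[0]):
    if hh[3]>=0 and cv2.contourArea(k)>40:
        (x,y),(a,bb),_=cv2.fitEllipse(k);Q=np.array([tool(u,v) for u,v in k[:,0]]);print("hole px",round(x,1),round(y,1),"axes",round(a,1),round(bb,1),"tool",tool(x,y).round(1),"size mm",np.ptp(Q,axis=0).round(1))
# near edge direction
e=[]
for u in range(180,330,5):
    vv=np.nonzero(m[:,u])[0]
    if len(vv): e.append(tool(u,vv.min()-.5))
e=np.array(e);f=np.polyfit(e[:,1],e[:,0],1);print("near edge slope deg",np.degrees(np.arctan(f[0])).round(2),"x at y=0",f[1].round(1))
E
python3 holes.py w13.png 19.4
```

```text
[ 549.9 -339.2  120.7] plate tool-frame x max 34.1 y range [-65.1  65.1]
near edge slope deg -0.08 x at y=0 34.3
```

Run:
```python
from h import *
b=cv2.imread("pics/w13.png");c=r.calibration("wrist");M=np.array(c["mount"])
def pj(p):
    q=np.linalg.inv(M)@np.append(p,1);return np.array([c["cx"]-c["fx"]*q[0]/q[2],c["cy"]+c["fy"]*q[1]/q[2]])
for y in(52,-52):
    u,v=pj([2,y,-19.4]);print(y,u,v,"edges",pj([34,y,-19.4]),pj([-30,y,-19.4]))
    u,v=int(u),int(v)
    for vv in range(v-22,v+26,2): print(vv,' '.join('%3d/%3d'%(b[vv,x,1],b[vv,x,2]) for x in range(u-18,u+19,3)))
```

```text
52 330.6165212207559 226.1663709450686 edges [334.35244969 178.16674571] [327.20035336 270.05767621]
204  94/ 50  95/ 53  99/ 55  96/ 55  98/ 54  96/ 57  96/ 54 101/ 57  92/ 52  96/ 56 108/ 62  93/ 57  97/193
206  97/ 57  93/ 55  95/ 57 133/ 73 137/ 74  97/ 56 138/ 75 143/ 80  92/ 50 132/ 70 152/ 83  96/ 60  93/193
208  94/ 52  94/ 53  92/ 52 101/ 53 113/ 59 112/ 64 152/ 82 116/ 63  92/ 50 151/ 83 126/ 68  96/ 64  97/199
210  93/ 50  94/ 55  89/ 44  98/ 56  93/ 49  96/ 53  95/ 55  93/ 51  94/ 53 104/ 57  95/ 51  94/ 67  90/192
212  94/ 53  93/ 47  93/ 54  95/ 53  93/ 50  91/ 52  95/ 51  95/ 55  92/ 50  91/ 49  92/ 47  91/ 73  91/197
214  97/ 57  96/ 51  96/ 51  94/ 50  93/ 49  94/ 56  96/ 56  99/ 58  94/ 51  95/ 51  95/ 51  91/ 89  94/197
216  94/ 53  93/ 51  93/ 55  94/ 53  96/ 56  91/ 48  86/ 53  88/ 51  95/ 53  95/ 54  94/ 56  99/101  95/198
218  96/ 53  96/ 51  89/ 46  89/ 46  90/ 47  79/ 42  50/ 51  55/ 67  74/ 59  89/ 53  92/ 49  95/112  95/200
220  89/ 51  95/ 51 104/ 57 126/ 70  82/ 43  74/ 36  57/ 47  53/ 68  47/ 66  82/ 50  93/ 53  92/122  87/192
222  92/ 55 103/ 55 144/ 78
[... 3587 characters left out ...]
/ 31  37/ 32  30/ 25  26/ 23  30/ 26  32/ 28  34/ 35
240  30/ 30  32/ 26  36/ 26  36/ 30  32/ 34  36/ 33  34/ 34  31/ 29  39/ 32  33/ 29  31/ 27  35/ 28  37/ 33
242  35/ 32  34/ 29  27/ 25  33/ 29  30/ 24  24/ 17  30/ 33  33/ 35  29/ 23  32/ 31  37/ 37  38/ 40  35/ 35
244  26/ 30  35/ 30  28/ 22  34/ 34  35/ 32  32/ 28  32/ 32  30/ 29  34/ 33  35/ 32  38/ 33  33/ 34  39/ 38
246  30/ 29  31/ 32  35/ 32  36/ 33  37/ 39  39/ 34  43/ 40  48/ 41  47/ 41  46/ 38  46/ 42  46/ 39  42/ 39
248  33/ 30  36/ 32  35/ 37  37/ 35  37/ 35  44/ 41  56/ 52  58/ 54  51/ 49  54/ 52  55/ 55  48/ 51  47/ 43
250  35/ 31  38/ 35  41/ 34  42/ 40  32/ 29  41/ 37  55/ 54  57/ 49  58/ 52  56/ 55  50/ 46  41/ 38  38/ 29
```

The held plate is centred at tool (+1.5,+0.2) mm, square to the tool within 0.1°, with its hole rims at (331,217) and (172,219). I carry it above the base.

Emit:
{"name": "servo_tool", "arguments": {
  "increments": [
    [[1, 2.5, 0], [0, 0, 0.5], -1],
    [[2.2, 5.5, 0], [0, 0, 1], -1],
    [[3.5, 8.8, 0], [0, 0, 1.5], -1],
    [[4.8, 12, 0], [0, 0, 2], -1],
    [[6.1, 15.3, 0], [0, 0, 2.5], -1],
    [[7.4, 18.6, 0], [0, 0, 2.9], -1],
    [[8.7, 21.9, 0], [0, 0, 2.9], -1],
    [[10, 25.2, 0], [0, 0, 2.9], -1],
    [[11.2, 28.2, 0], [0, 0, 2.9], -1],
    [[12, 30, 0], [0, 0, 2.9], -1],
    [[12.35, 31, 0], [0, 0, 2.9], -1],
    [[12.35, 31, 1.5], [0, 0, 2.9], -1],
    [[12.35, 31, 3.5], [0, 0, 2.9], -1],
    [[12.35, 31, 5], [0, 0, 2.9], -1],
    [[12.35, 31, 5.5], [0, 0, 2.9], -1],
    [[12.35, 31, 5.5], [0, 0, 2.9], -1],
    [[12.35, 31, 5.5], [0, 0, 2.9], -1]
  ]
}}

```text
t: 16.23
tool_pos: [524.7, -7.4, 65.6]
ee_rot: [0.176, 0.984, -0.0, -0.001]
contact_force: [-0.3, -0.7, -3.7]
width: 23.5
grip_force: 55.0
```

```bash
python3 holes.py w14.png 19.4
python3 - <<'E'
from h import *
st=r.read_state();b=cv2.imread("pics/w14.png");w=cam("wrist",st);h=cv2.cvtColor(b,cv2.COLOR_BGR2HSV);print(R.from_quat(st["ee_rot"]).as_matrix()[:,1].round(4))
C=np.array([522.6,-5.6]);yw=np.radians(-20.1);ex=np.array([np.cos(yw),np.sin(yw)]);ey=np.array([-ex[1],ex[0]])
for n,p in dict(cornerL=(-50,78,14),cornerR=(-50,-78,14),orange_top=(-30,76,14),blk=(-50,20,30),grip=(-64,0,36),cor2=(50,78,14)).items():
    print(n,proj(w,np.array([*(C+p[0]*ex+p[1]*ey),p[2]])).round(1))
# yellow sleeve, orange blobs
for n,lo,hi,z in(("yellow",(22,150,120),(35,255,255),36),("orange",(5,150,150),(21,255,255),14),("copper",(3,100,60),(13,230,255),30)):
    m=cv2.inRange(h,np.array(lo),np.array(hi));m[235:]=0;k,l,s,c=cv2.connectedComponentsWithStats(m)
    for i in range(1,k):
        if s[i,4]>40:
            P=np.array([onz(w,u,v,z)[:2] for v,u in np.argwhere(l==i)])-C;print(n,c[i].round(1),s[i],"base",(P@ex).mean().round(1),(P@ey).mean().round(1),"x",np.percentile(P@ex,[1,99]).round(1),"y",np.percentile(P@ey,[1,99]).round(1))
E
```

```text
[524.7  -7.4  65.6] plate tool-frame x max 33.5 y range [-64.7  65.1]
near edge slope deg -0.52 x at y=0 33.6
[ 0.3459  0.9383 -0.    ]
cornerL [343.8 138.3]
cornerR [159.9 138.7]
orange_top [339.6 161.8]
blk [277.1 140. ]
grip [251.9 122. ]
cor2 [335.  246.4]
yellow [251.5 122. ] [238 114  28  17 468] base -64.0 -0.3 x [-69.9 -58. ] y [-10.6  10. ]
orange [338.5 156.2] [334 143  10  35 209] base -34.8 74.7 x [-46.1 -17.5] y [71.  77.8]
orange [221.1 165.6] [218 150   9  27 114] base -26.9 -26.7 x [-39.4 -17.7] y [-29.5 -23.3]
orange [350. 204.] [346 187   9  36 223] base 8.4 88.4 x [-7.5 25.6] y [85.6 91.2]
copper [223.7 145.6] [216 117  21  61 704] base -45.4 -22.5 x [-66.9 -20.9] y [-28.4 -12.5]
copper [279.6 145.6] [267 117  21  61 710] base -45.4 22.1 x [-66.9 -20.8] y [11.8 27.9]
copper [383.1 129.5] [374 120  22  22 129] base -57.9 103.3 x [-65.2 -49. ] y [ 96.6 111.1]
copper [341.  161.6] [338 143   6  35  59] base -32.6 72.2 x [-47.5 -19.9] y [70.4 73. ]
copper [349.6 207.9] [346 191   9  33  79] base 6.9 82.6 x [-7.3 20.4] y [80.  85.4]
```

Run:
```python
from h import *
S=[r.read_state()];b=r.grab_frame("wrist");cv2.imwrite("pics/w15.png",b)
for _ in range(3): r.grab_frame("wrist");S.append(r.read_state())
tp=np.mean([s["tool_pos"] for s in S],0);print([s["tool_pos"].round(1) for s in S]);st=dict(S[0],tool_pos=tp);w=cam("wrist",st)
C=np.array([522.6,-5.6]);yw=np.radians(-20.1);ex=np.array([np.cos(yw),np.sin(yw)]);ey=np.array([-ex[1],ex[0]])
g=cv2.GaussianBlur(cv2.cvtColor(b,cv2.COLOR_BGR2GRAY),(3,3),0).astype(float)
for u in(300,308,316,324,332):
    col=g[120:160,u];d=np.diff(col);k=np.argmax(abs(d[5:30]))+5;v=120.5+k
    p=onz(w,u,v,14)[:2]-C;print(u,v,d[k].round(0),"base",p@ex,p@ey)
h=cv2.cvtColor(b,cv2.COLOR_BGR2HSV)
m=cv2.inRange(h,np.array((50,70,40)),np.array((92,255,255)))
for u in range(175,331,12):
    vv=np.nonzero(m[150:222,u])[0]; v=150+vv.min()-.5
    p=onz(w,u,v,tp[2]+19.4)[:2]-C;print("plate edge",u,v,(p@ex).round(1),(p@ey).round(1))
```

```text
[array([525.2,  -7.5,  66.3]), array([525.6,  -7.4,  66.9]), array([525.5,  -7.3,  66.9]), array([525.4,  -7.2,  66.9])]
300 126.5 -1.0 base -59.700575034442636 40.6687930487201
308 137.5 -27.0 base -50.58689838580319 47.853892962332175
316 138.5 32.0 base -49.737506879266846 54.69971002218187
324 138.5 32.0 base -49.72442479883404 61.504335014606156
332 138.5 34.0 base -49.711341656868505 68.30951216173145
plate edge 175 178.5 -30.7 -48.0
plate edge 187 178.5 -30.6 -40.5
plate edge 199 178.5 -30.6 -33.0
plate edge 211 178.5 -30.6 -25.6
plate edge 223 178.5 -30.6 -18.1
plate edge 235 178.5 -30.6 -10.6
plate edge 247 178.5 -30.6 -3.1
plate edge 259 179.5 -29.9 4.4
plate edge 271 178.5 -30.5 11.9
plate edge 283 178.5 -30.5 19.3
plate edge 295 179.5 -29.9 26.9
plate edge 307 180.5 -29.2 34.4
plate edge 319 179.5 -29.8 41.9
```

The same image gives the slab edge at x=-49.7 (expected -50) and the plate edge at -30.4 (wanted -32). I correct by 1.6 mm and lower to just above the pins.

Emit:
{"name": "servo_tool", "arguments": {
  "increments": [
    [[0.17, 0.04, 0.5], [0, 0, 0], -1],
    [[0.17, 0.04, 1.2], [0, 0, 0], -1],
    [[0.17, 0.04, 1.8], [0, 0, 0], -1],
    [[0.17, 0.04, 2.1], [0, 0, 0], -1],
    [[0.17, 0.04, 2.1], [0, 0, 0], -1],
    [[0.17, 0.04, 2.1], [0, 0, 0], -1],
    [[0.17, 0.04, 2.1], [0, 0, 0], -1],
    [[0.17, 0.04, 2.1], [0, 0, 0], -1]
  ]
}}

```text
t: 17.15
tool_pos: [523.5, -6.0, 45.3]
ee_rot: [0.175, 0.985, -0.0, 0.0]
contact_force: [1.2, -0.5, -2.8]
width: 23.6
grip_force: 55.0
```

```bash
cat > chk.py <<'E'
from h import *
S=[r.read_state()];b=r.grab_frame("wrist")
for _ in range(2): r.grab_frame("wrist");S.append(r.read_state())
tp=np.mean([s["tool_pos"] for s in S],0);w=cam("wrist",dict(S[0],tool_pos=tp))
C=np.array([522.6,-5.6]);yw=np.radians(-20.1);ex=np.array([np.cos(yw),np.sin(yw)]);ey=np.array([-ex[1],ex[0]])
t=tp[:2]-C;print("tcp",tp.round(1),"base",(t@ex).round(1),(t@ey).round(1),"F",np.mean([s["contact_force"] for s in S],0).round(1))
g=cv2.GaussianBlur(cv2.cvtColor(b,cv2.COLOR_BGR2GRAY),(3,3),0).astype(float)
h=cv2.cvtColor(b,cv2.COLOR_BGR2HSV);m=cv2.inRange(h,np.array((50,70,40)),np.array((92,255,255)))
e=[]
for u in range(175,331,6):
    vv=np.nonzero(m[140:222,u])[0]
    if len(vv): p=onz(w,u,140+vv.min()-.5,tp[2]+19.4)[:2]-C;e.append((p@ey,p@ex))
e=np.array(e);f=np.polyfit(e[:,0],e[:,1],1);print("plate edge x",np.median(e[:,1]).round(1),"slope",np.degrees(f[0]).round(2))
q=np.array([proj(w,np.array([*(C-50*ex+y*ey),14])) for y in(58,64,70)]);o=[]
for u,v in q:
    u=int(round(u));v=int(round(v));d=np.diff(g[v-8:v+9,u]);k=np.argmax(d);p=onz(w,u,v-8+k+.5,14)[:2]-C;o.append(p@ex)
print("slab edge x",np.round(o,1))
m=cv2.inRange(h,np.array((5,150,150)),np.array((21,255,255)));m[235:]=0;k,l,s,c=cv2.connectedComponentsWithStats(m)
for i in range(1,k):
    if s[i,4]>60:
        for n,z in(("base",14),("cover",tp[2]+19.4)):
            P=np.array([onz(w,u,v,z)[:2] for v,u in np.argwhere(l==i)])-C;print(n,c[i].round(),"x",np.percentile(P@ex,[1,99]).round(1),"y",np.percentile(P@ey,[1,99]).round(1))
E
python3 chk.py
```

```text
tcp [523.5  -6.   45.3] base 1.0 -0.1 F [ 0.5 -0.2 -3.1]
plate edge x -32.8 slope 0.47
slab edge x [-50.5 -50.5 -50.5]
base [217. 159.] x [-57.1 -24. ] y [-30.  -23.2]
cover [217. 159.] x [-60.  -34.4] y [-23.2 -18. ]
base [345. 160.] x [-46.8 -23.9] y [70.6 77.3]
cover [345. 160.] x [-52.1 -34.3] y [54.7 59.9]
base [282. 170.] x [-35.5 -24.8] y [21.4 28.8]
cover [282. 170.] x [-43.3 -35. ] y [16.6 22.3]
base [350. 204.] x [-14.8  15.5] y [78.8 84.1]
cover [350. 204.] x [-27.2  -3.8] y [61.1 65.1]
```

Relative to each other: plate edge 17.7 mm ahead of the slab edge (wanted 18), ends 12.2 mm apart (wanted 12). It's aligned, so I lower in small steps and watch the force.

Emit:
{"name": "servo_tool", "arguments": {
  "increments": [
    [[0, 0, 0.15], [0, 0, 0], -1],
    [[0, 0, 0.3], [0, 0, 0], -1],
    [[0, 0, 0.45], [0, 0, 0], -1],
    [[0, 0, 0.6], [0, 0, 0], -1],
    [[0, 0, 0.7], [0, 0, 0], -1],
    [[0, 0, 0.8], [0, 0, 0], -1],
    [[0, 0, 0.8], [0, 0, 0], -1]
  ]
}}

```text
t: 17.88
tool_pos: [523.1, -5.9, 36.9]
ee_rot: [0.175, 0.984, 0.0, -0.0]
contact_force: [-0.2, -0.2, -2.9]
width: 23.6
grip_force: 55.0
```

Emit:
{"name": "servo_tool", "arguments": {
  "increments": [
    [[0, 0, 0.08], [0, 0, 0], -1],
    [[0, 0, 0.16], [0, 0, 0], -1],
    [[0, 0, 0.24], [0, 0, 0], -1],
    [[0, 0, 0.32], [0, 0, 0], -1],
    [[0, 0, 0.4], [0, 0, 0], -1],
    [[0, 0, 0.4], [0, 0, 0], -1]
  ]
}}

```text
t: 18.38
tool_pos: [523.2, -6.0, 33.0]
ee_rot: [0.175, 0.984, 0.0, -0.0]
contact_force: [-0.4, 0.1, -3.2]
width: 23.5
grip_force: 55.0
```

The pins are entering without contact.

Emit:
{"name": "servo_tool", "arguments": {
  "increments": [
    [[0, 0, 0.08], [0, 0, 0], -1],
    [[0, 0, 0.16], [0, 0, 0], -1],
    [[0, 0, 0.24], [0, 0, 0], -1],
    [[0, 0, 0.32], [0, 0, 0], -1],
    [[0, 0, 0.4], [0, 0, 0], -1],
    [[0, 0, 0.4], [0, 0, 0], -1]
  ]
}}

```text
t: 18.88
tool_pos: [523.1, -6.0, 29.0]
ee_rot: [0.175, 0.985, -0.0, -0.0]
contact_force: [-0.4, -0.1, -2.7]
width: 23.6
grip_force: 55.0
```

Emit:
{"name": "servo_tool", "arguments": {
  "increments": [
    [[0, 0, 0.05], [0, 0, 0], -1],
    [[0, 0, 0.1], [0, 0, 0], -1],
    [[0, 0, 0.15], [0, 0, 0], -1],
    [[0, 0, 0.2], [0, 0, 0], -1],
    [[0, 0, 0.25], [0, 0, 0], -1],
    [[0, 0, 0.25], [0, 0, 0], -1]
  ]
}}

```text
t: 19.38
tool_pos: [523.2, -6.0, 26.6]
ee_rot: [0.175, 0.984, 0.0, -0.0]
contact_force: [-0.3, -0.2, -2.3]
width: 23.7
grip_force: 55.0
```

Emit:
{"name": "servo_tool", "arguments": {
  "increments": [
    [[0, 0, 0.04], [0, 0, 0], -1],
    [[0, 0, 0.08], [0, 0, 0], -1],
    [[0, 0, 0.12], [0, 0, 0], -1],
    [[0, 0, 0.15], [0, 0, 0], -1],
    [[0, 0, 0.15], [0, 0, 0], -1]
  ]
}}

```text
t: 19.8
tool_pos: [523.3, -6.0, 25.4]
ee_rot: [0.175, 0.985, -0.0, 0.0]
contact_force: [-1.3, 0.0, 0.2]
width: 23.4
grip_force: 55.0
```

Emit:
{"name": "servo_tool", "arguments": {
  "increments": [
    [[0, 0, 0.03], [0, 0, 0], -1],
    [[0, 0, 0.06], [0, 0, 0], -1],
    [[0, 0, 0.06], [0, 0, 0], -1]
  ]
}}

```text
t: 20.05
tool_pos: [523.3, -6.0, 25.4]
ee_rot: [0.175, 0.985, -0.0, 0.0]
contact_force: [-1.1, 0.5, 6.1]
width: 23.5
grip_force: 55.0
```

There is firm contact at the expected flush height, z not moving and 6 N. I release and withdraw.

Emit:
{"name": "servo_tool", "arguments": {
  "increments": [
    [[0, 0, 0], [0, 0, 0], -0.2],
    [[0, 0, 0], [0, 0, 0], 0],
    [[0, 0, 0], [0, 0, 0], 0.2],
    [[0, 0, 0], [0, 0, 0], 0.2],
    [[0, 0, 0], [0, 0, 0], 0.2],
    [[0, 0, 0], [0, 0, 0], 0.2],
    [[0, 0, -0.5], [0, 0, 0], 0.2],
    [[0, 0, -2], [0, 0, 0], 0.2],
    [[0, 0, -5], [0, 0, 0], 0.2],
    [[0, 0, -8], [0, 0, 0], 0.2],
    [[-2, 0, -12], [0, 0, 0], 0.2],
    [[-5, 0, -14], [0, 0, 0], 0.2],
    [[-5, 0, -14], [0, 0, 0], 0.2],
    [[-5, 0, -14], [0, 0, 0], 0.2]
  ]
}}

```text
t: 21.22
tool_pos: [573.0, -24.2, 166.9]
ee_rot: [0.176, 0.984, -0.0, 0.003]
contact_force: [-0.4, 0.6, 0.1]
width: 52.7
grip_force: 0.0
```

```bash
python3 cover.py w20.png 34
python3 - <<'E'
from h import *
st=r.read_state();b=cv2.imread("pics/w20.png");w=cam("wrist",st);h=cv2.cvtColor(b,cv2.COLOR_BGR2HSV)
C=np.array([522.6,-5.6]);yw=np.radians(-20.1);ex=np.array([np.cos(yw),np.sin(yw)]);ey=np.array([-ex[1],ex[0]])
g=cv2.inRange(h,np.array((50,70,40)),np.array((92,255,255)));k,l,s,c=cv2.connectedComponentsWithStats(g)
P=np.array([onz(w,u,v,44)[:2] for v,u in np.argwhere(l==1+np.argmax(s[1:,4]))])-C
print("green x",np.percentile(P@ex,[.5,99.5]).round(1),"y",np.percentile(P@ey,[.5,99.5]).round(1))
m=cv2.inRange(h,np.array((22,150,120)),np.array((35,255,255)));P=np.array([onz(w,u,v,36)[:2] for v,u in np.argwhere(m>0)])-C
P=P[(abs(P@ex+64)<20)&(abs(P@ey)<20)];print("sleeve",(P@ex).mean(),(P@ey).mean())
E
```

```text
[573.  -24.2 166.9] tooly [0.346 0.938 0.001] [-0.24  0.49  1.59 -0.    1.06 -1.45]
green px 248.1 131.6 190 312 102 162 cen [520.9357     -8.2997055] rect [522.7  -6.2] [129.6  62.8] dir 69.9
orange px 312.5 129.0 306 318 89 169 cen [542.5614    57.968338] rect [543.4  57.1] [10.4 84.7] dir -20.3
plate hull px 257.0 129.8 190 318 89 169 cen [522.6264      1.3888549] rect [521.7  -2. ] [138.   84.6] dir 71.5
black px 251.1 133.9 240 263 122 146 cen [522.3373     -5.3763514] rect [522.6  -5.1] [22.8 23.1] dir -41.2
green x [-34.2  27.2] y [-64.3  59.3]
sleeve -67.49447632875004 -0.5541533867988959
```

The cover is centred on the base at yaw -20°, and the tube sleeve is unchanged relative to it. I hand the job in.

```bash
python3 -c "
from h import *
print(r.job_done())"
```

```text
the job is handed in; nothing more can be done
None
```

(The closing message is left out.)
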